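Pinch a headstock blank against bench dogs with a ratchet trigger clamp

ROBOT

A 7-joint arm with a two-finger parallel gripper is mounted at the origin on the work surface. World frame = base frame: x ahead of the robot, y to its left, z up, the work surface at z = 0. Lengths are in m, angles in rad, forces in N, time in s.
With the tool pointing down it reaches from about 0.4 to 0.875 m from the base axis. Payload 19.3 kg.
Tool frame: the origin (TCP) lies on the centre line of the jaws, within the pads' length; the fingertips stand 8 mm ahead of it and the grasp point (between the pads) lies 11 mm behind it (bot.tip_extent is the distance from the TCP to the fingertips, in m); x points along the fingers, y is the direction in which the jaws open and shut, and the axes are right-handed (so a half turn about x gives the same grasp; the last joint's range is limited). The gripper opens to 85 mm and grips with 20 to 120 N. Pads are 22 mm wide; open, the fingers measure 114 mm over their backs; the gripper's body (76 mm by 85 mm) begins 54 mm behind the grasp point. The pads swing forward as they close: fully open they stand 13 mm farther back than shut.
Start: joints at [1.171, 0.521, -0.036, 1.599, 0.021, 1.021, -0.113], TCP at [0.202, -0.591, 0.239] pointing down, gripper open.
Joint ranges: [-2.91, 2.91], [-0.3, 2.13], [-1.5, 1.42], [0.17, 2.43], [-1.26, 4.41], [0.16, 1.93], [-2.52, 2.52]. Speed limits (rad/s): [1.89, 1.89, 2.39, 2.39, 3.01, 3.01, 3.01].

INTERFACE

Orientations are given as [roll, pitch, yaw] about the fixed x, y, z axes, in that order (R = Rz(yaw) Ry(pitch) Rx(roll)).
In Python, from workcell import sensors, imaging, order, bot gives the robot as it stands.
- The arm moves only by the tool arm_command, never from a script. Its argument "commands" is a list of rows, each an object of numbers: "dx", "dy", "dz": the shift along the tool's x, y, z in cm; "twist": the turn about the tool's x in rad. A call has 1 to 12 rows; each row is the pose to reach, as a shift and turn from the pose measured when the call began, along the tool's axes at that moment; what a row does not reach only later rows make up. A row lasts 1/12 s, in which the tool goes at most 41.7 mm and 7.16 degrees, less where a joint would pass 70% of its speed; a pose out of reach is approached as far as the arm can. A call with a gripper value outside its range is refused whole. "grip" is the closure, from -1 (fully open) to 1 (shut), set as the call begins (left out, the last holds). The fingers move at their own pace and stop on an object; "squeeze" is the grip in N (left out, the last holds). Time passes only in rows, so rows that repeat a pose let the fingers close. It gives the time, the measured TCP pose, the force and the opening at its end, in the units of the state.
- sensors.observe(): the state, without advancing time (a new reading comes with each control period).
- imaging.grab_frame(name): name is "scene" or "top"; returns the picture (384x512x3 uint8, red, green, blue); there is no depth.
- imaging.camera_info(name): a dict with "fx", "fy", "cx", "cy" (pixels), "origin" and "attitude" of the camera in the world. Camera axes: x right, y down, z forward; pixel columns grow to the right and rows downward; lengths in m; the calibration is good to about 2 mm. A picture is of the moment at which its call begins. camera_info takes no time and is no camera call.
- order.job_done(): hands the job in, once; it reports no verdict.
The state is a dict: "clock": time; "qpos": joint angles; "qd": joint speeds; "joint_efforts": joint torques, N m; "position": TCP position; "tool_rot": TCP orientation; "force": force on the tool from outside, world axes, zero at the start; "moment": the same for the moment, N m; "grip_width": finger opening in m.
Only numpy, scipy, OpenCV 4.12 (cv2) and the standard library are available. Lean on these libraries where they do the work, as an engineer would, in place of code of your own. Each camera call takes 0.05 s, during which the arm holds its last target.

TASK

Drop the two bench dogs end-down into the two dog holes of the clamping board and let go of them, then pump the trigger of the ratchet clamp towards its handle until the jaw has pushed the guitar headstock blank up against both dogs and pinches it flat there. Finish while still holding the trigger squeezed, so that the jaw keeps pressing on the blank firmly but gently: the wood is soft and must never be dented by a hard squeeze. Keep the hand off the jaw, at the end off blank and dogs too, and leave the glue bottle, the wax tin and the screwdriver where they are.

Things in the scene. Friction and masses are not known exactly. Their poses are not given: they have to be found in the camera images.
- board: Grey clamping board fixed on the bench, 220 (x) x 370 (y) x 30 mm thick. Origin: centre of its underside, z up. The ratchet clamp is screwed to its +y end with its bar along y and pushes the jaw towards -y; the two dog holes are near the -y end; handle and trigger stick out towards -x, over the edge that faces the robot.
- board_hole0 (a point): Centre of the mouth of the dog hole nearer the robot, in the board's top face, 30 mm above the bench. Round, 21 mm wide, 2 mm chamfer, right through the board down to the bench. At x -50, y -135 mm in the board's frame.
- board_hole1 (a point): The same for the other dog hole, at x +50, y -135 mm in the board's frame.
- dog_a: Bench dog: plain round aluminium pin, 19 mm diameter, 100 mm long, about 75 g, foot chamfered 3 mm, standing on end in the rack. Origin: centre of its foot; z along the pin, up. In the rack its foot is 10 mm above the bench, its top at 110 mm; in a dog hole its foot rests on the bench and 70 mm stand out of the board. Either dog may go in either hole.
- dog_b: The other bench dog, the same.
- dog_rack: Dark wooden rack block fixed on the bench, 110 (x) x 50 (y) x 35 mm high; two holes 21 mm wide and 25 mm deep, 56 mm apart along its x axis, hold the dogs upright at the start. Origin: centre of its underside.
- blank: Guitar headstock blank: pale plate of soft wood, 164 (x) x 84 (y) x 18 mm, about 160 g, with a 60 mm wide neck stub 38 mm long at its +x end and six dark tuner holes, loose on the board between jaw and dog holes. Origin: centre of the plate's underside. It starts 7 to 14 mm short of the dogs; the jaw slides it to them, to about y -84 mm in the board's frame. Over 100 N from the jaw dents it.
- jaw_bar (a joint): Travel of the clamp's toothed bar and jaw, m, 0 to 0.058, growing towards the dogs; starts at 0.003 to 0.017 and reaches 0.042 to 0.047 when the blank is pinched against both dogs. The teeth are 8 mm apart: each full squeeze of the trigger moves it on by 8 mm (the first perhaps less); a pawl and friction keep it there while the trigger is let out.
- jaw_pad: The jaw: black rubber pad 50 mm wide, 44 mm high, 12 mm thick on the bar's end, 4 mm above the board. Origin: centre of the face that presses on the blank; the face looks along the board's -y.
- trigger (a joint): Angle of the trigger, rad: 0 let out, 0.42 fully squeezed towards the handle. A spring returns it (2 to 3.4 N at its hump). The bar moves 24 mm per rad, after 2 mm of free play (up to 8 mm on the first stroke). Once the blank is pinched, a gentle squeeze stops short of 0.42; if it reaches 0.42 there is no clamping force yet: let it out fully (to 0) and squeeze again.
- trigger_blade: Trigger: black blade 80 mm long, 7 mm thick, 26 high, at the jaw side (-y) of the handle. Origin: its upright pivot, at x -40, y +105, z 63 mm in the board's frame. It points along its own -x, at angle 0 turned +0.21 rad from the board's. Squeezed with F newtons on its hump, the jaw presses with about 2F - 7: 12 to 30 N is right, under 9 too weak, over 45 may dent. Let out, it keeps under 10 N.
- trigger_front (a point): Crown of the trigger's rounded hump, where a finger presses, on the trigger's jaw side, 52 mm from the pivot, 63 mm above the bench (33 mm above the board). It moves 22 mm towards the handle (board's +y) from angle 0 to 0.42. If only this finger bears and the other does not yet touch the handle, a gripper may press here with twice its set grip.
- handle_grip (a point): Centre of the clamp's fixed handle beside the hump, 63 mm above the bench, at x -92, y +134 mm in the board's frame. The handle is a straight black bar along the board's x, 15 mm thick (y), 28 mm high, from x -45 to -144 mm. From the hump's crown to the handle's far face it is 56 mm with the trigger let out, 34 mm fully squeezed; the handle does not give.
- glue_bottle: White glue bottle, 52 mm wide, 115 mm high, standing on the bench; leave it alone. Origin: centre of its underside.
- wax_tin: Low round metal tin, 72 mm wide, 45 mm high, standing on the bench to the left of the clamp handle; leave it alone. Origin: centre of its underside.
- screwdriver: Screwdriver with a wooden handle lying on the bench to the left of the clamp; leave it alone.
Mind the look-alikes: they are no part of the job. What is meant by the blank is not orange, and is the smaller of those in its own colour.

How it is judged:
By the outcome, as a careful person would: the job done as asked, in the order asked, and still so for the second after the job is handed in, while the arm keeps its last pose, push and grip.
It also fails if it takes over 72 s, if anything falls off the work surface, if the arm or the gripper's body presses on something with over 40 N, if the wrist force passes 120 N, or if a joint passes its speed limit or range.

## Working session

There is one attempt and no reset: what is moved stays moved. The work goes in short steps, Python scripts to look and compute and a tool call to move; the robot and the scene stay as the last step left them, time stands still between calls to the robot, and variables do not carry over. Pictures are saved under pics/ and viewed, and the job is handed in when it is done.

Besides the shell and the picture viewer there is one more tool, called after "Request:" by a JSON object that holds its "op" and its "data". arm_command: Moves the arm, as the interface text tells. Its arguments: {"type":"object","properties":{"commands":{"type":"array"},"grip":{"type":"number"},"squeeze":{"type":"number"}},"required":["commands"]}

```bash
mkdir -p pics
python3 - <<'E'
from workcell import sensors, imaging, order, bot
import cv2, numpy as np
print(sensors.observe())
print([a for a in dir(bot) if a[0]!='_'], bot.tip_extent)
for n in("scene","top"):
    im=imaging.grab_frame(n); cv2.imwrite(f"pics/{n}0.png",cv2.cvtColor(im,cv2.COLOR_RGB2BGR)); print(n,imaging.camera_info(n))
E
```

```text
{'clock': 0.0, 'qpos': array([ 1.17081848,  0.522007  , -0.03633387,  1.59997488,  0.02120515,
        1.02108856, -0.11281627]), 'qd': array([ 0.00017958, -0.00042599, -0.00149427,  0.00057616, -0.00060126,
        0.00157865,  0.00043011]), 'joint_efforts': array([-7.94539155e-04, -9.27098250e+01,  1.97971947e+00, -3.69931591e+01,
        1.78741099e-02,  8.15264066e-03, -4.66879058e-06]), 'position': array([ 0.20226472, -0.59103898,  0.23874188]), 'tool_rot': array([-1.49932308,  1.56970369,  1.97202887]), 'force': array([ 0.0164411 , -0.81381856, -0.30299303]), 'moment': array([ 0.04546643, -0.017283  ,  0.01909524]), 'grip_width': 0.08555896620987284}
['IKError', 'tip_extent'] 0.008
scene {'fx': 494.0432790082864, 'fy': 494.0432790082864, 'cx': 254.8262351152099, 'cy': 190.68910026904325, 'origin': array([ 0.97595308, -0.62676889,  1.20022256]), 'attitude': array([-2.51700454,  0.00434381,  0.61426352])}
top {'fx': 493.83906779347046, 'fy': 493.83906779347046, 'cx': 262.1536084558694, 'cy': 189.2632482850032, 'origin': array([0.33145353, 0.04563735, 1.69664585]), 'attitude': array([-3.0319922 , -0.01245311, -1.54182601])}
```

View pics/scene0.png

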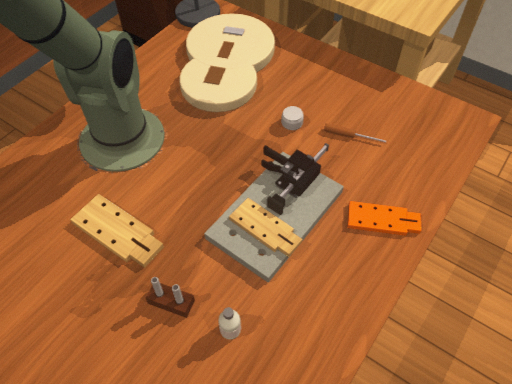

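View pics/top0.png

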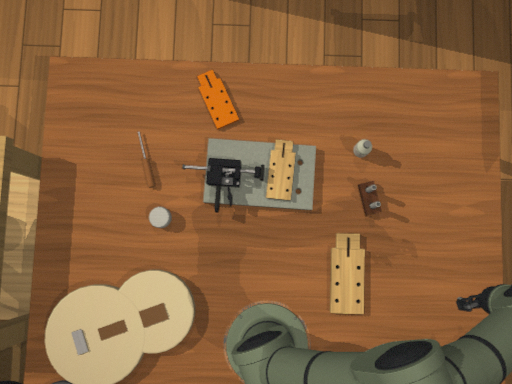

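The blank on the board is at top (281,170). The look-alikes are the larger pale headstock at top (347,275) and the orange one at (218,100). The dogs in the rack are near (373,188) and (377,205), and the bottle is at (363,148). Next I'll look at close crops.

```bash
cat > h.py <<'E'
import numpy as np, cv2
from scipy.spatial.transform import Rotation as Ro
from scipy.optimize import least_squares
from workcell import sensors, imaging, order, bot
def RM(a): return Ro.from_euler('xyz',a).as_matrix()
C={n:imaging.camera_info(n) for n in("scene","top")}
def proj(n,P):
    c=C[n]; p=(np.atleast_2d(P)-c['origin'])@RM(c['attitude'])
    return np.c_[c['cx']+c['fx']*p[:,0]/p[:,2], c['cy']+c['fy']*p[:,1]/p[:,2]]
def back(n,u,v,z):
    c=C[n]; d=RM(c['attitude'])@np.array([(u-c['cx'])/c['fx'],(v-c['cy'])/c['fy'],1])
    return c['origin']+d*(z-c['origin'][2])/d[2]
def grab(n,name):
    im=cv2.cvtColor(imaging.grab_frame(n),cv2.COLOR_RGB2BGR); cv2.imwrite(f"pics/{name}.png",im); return im
def crop(im,x0,y0,w,h,s,name):
    cv2.imwrite(f"pics/{name}.png",cv2.resize(im[y0:y0+h,x0:x0+w],None,fx=s,fy=s,interpolation=cv2.INTER_CUBIC))
E
python3 - <<'E'
from h import *
t=cv2.imread("pics/top0.png"); s=cv2.imread("pics/scene0.png")
crop(t,180,120,133,100,6,"tb"); crop(t,340,130,60,90,6,"tr"); crop(s,200,130,150,150,4,"sb"); crop(s,140,265,110,85,6,"sr")
E
```

```text
(no output)
```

View pics/tb.png

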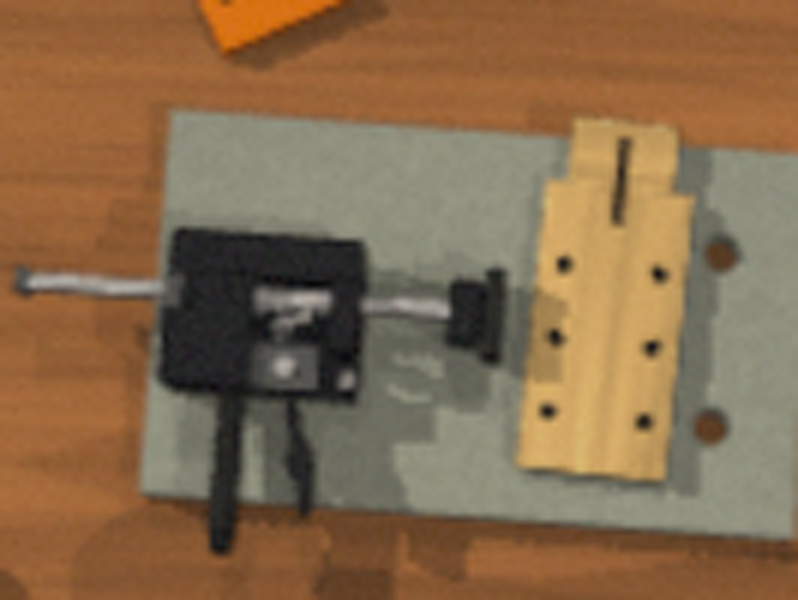

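View pics/tr.png

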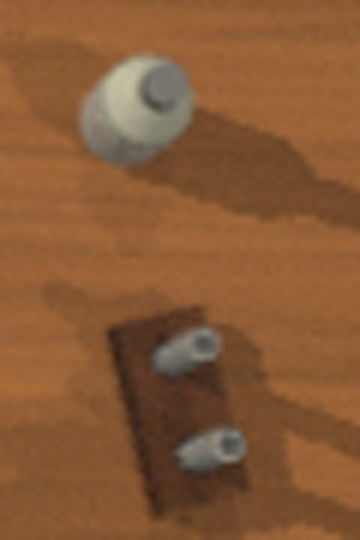

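View pics/sb.png

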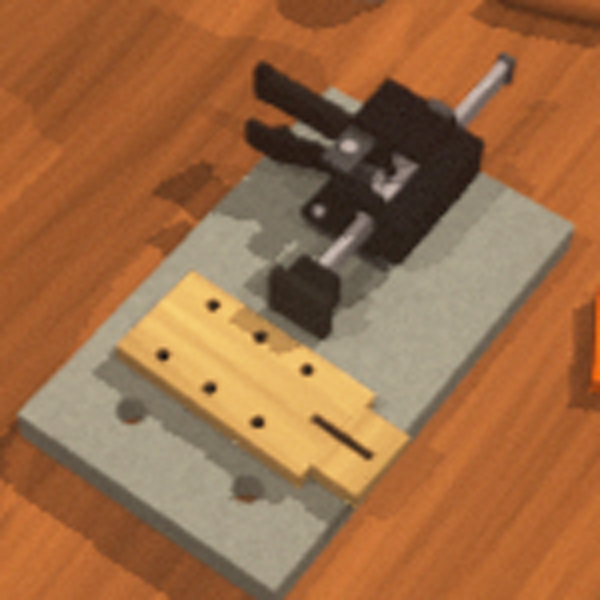

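View pics/sr.png

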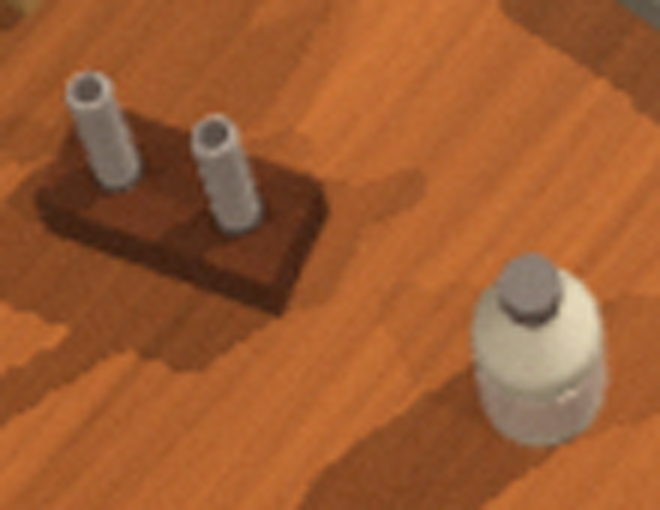

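Run:
```python
from h import *
t=cv2.imread("pics/top0.png"); s=cv2.imread("pics/scene0.png")
crop(t,265,130,60,90,6,"tb2"); crop(s,195,210,90,75,8,"sb2"); crop(s,270,155,80,75,8,"sb3")
```

```text
(no output)
```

View pics/tb2.png

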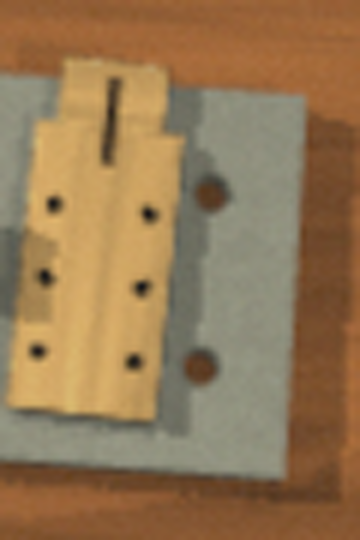

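View pics/sb2.png

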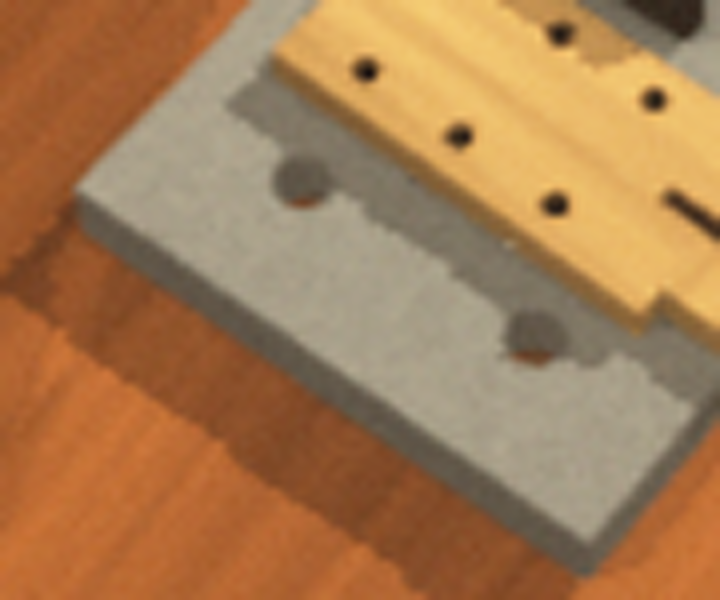

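View pics/sb3.png

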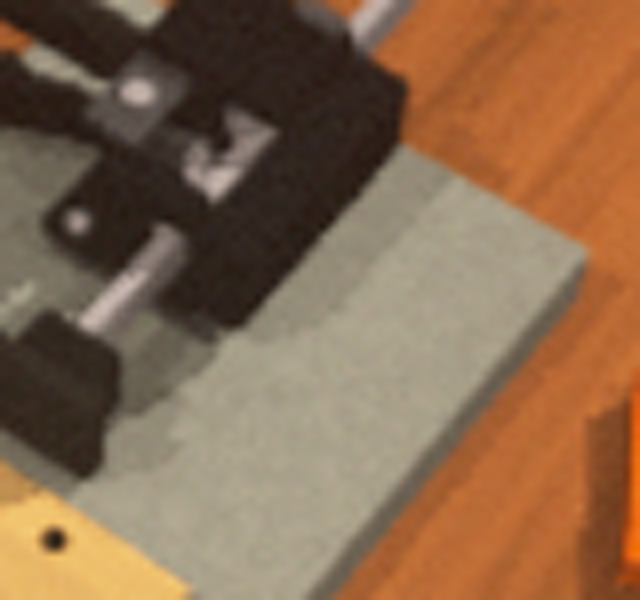

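```bash
cat > m.py <<'E'
from h import *
def px(x0,y0,s,L): return [((u+.5)/s-.5+x0,(v+.5)/s-.5+y0) for u,v in L]
bt=px(180,120,6,[(172,110),(142,494)])+px(265,130,6,[(306,94),(285,478)])
bs=px(195,210,8,[(78,190),(590,545)])+px(270,155,8,[(588,252)])
kt=np.array([[.11,.185,.03],[-.11,.185,.03],[.11,-.185,.03],[-.11,-.185,.03]])
ks=np.array([[-.11,-.185,.03],[.11,-.185,.03],[.11,.185,.03]])
def W(p,k): 
    c,s=np.cos(p[2]),np.sin(p[2]); return np.c_[p[0]+c*k[:,0]-s*k[:,1],p[1]+s*k[:,0]+c*k[:,1],k[:,2]]
def fit(use):
    def f(p):
        r=[]
        if 't' in use: r.append(proj('top',W(p,kt))-bt)
        if 's' in use: r.append(proj('scene',W(p,ks))-bs)
        return np.concatenate(r).ravel()
    q=least_squares(f,[.5,0,0]); return q.x,q.fun
if __name__=="__main__":
    np.set_printoptions(precision=4,suppress=True)
    for u in('t','s','ts'):
        p,r=fit(u); print(u,p,r.round(1)); print(W(p,np.array([[-.05,-.135,.03],[.05,-.135,.03]])))
    for (u,v) in px(195,210,8,[(302,181),(536,336)]): print('hole scene',back('scene',u,v,.03))
    for (u,v) in px(265,130,6,[(211,194),(200,366)]): print('hole top z.03,.0',back('top',u,v,.03),back('top',u,v,.0))
    for (u,v) in px(340,130,6,[(231,445),(207,344)]): print('dog top',back('top',u,v,.11))
    for (u,v) in px(140,265,6,[(90,88),(216,133)]): print('dog scene',back('scene',u,v,.11))
    for (u,v) in px(140,265,6,[(118,180),(240,224)]): print('dogfoot scene',back('scene',u,v,.035))
E
python3 m.py
```

```text
t [ 0.5697  0.0397 -0.0373] [-0.1  0.1 -0.2 -0.1  0.1  0.1  0.1 -0.1]
[[ 0.5147 -0.0934  0.03  ]
 [ 0.6146 -0.0971  0.03  ]]
s [ 0.5716  0.0419 -0.0381] [-0.3  0.1  0.1 -0.   0.2 -0.1]
[[ 0.5165 -0.0911  0.03  ]
 [ 0.6164 -0.0949  0.03  ]]
ts [ 0.5707  0.0408 -0.0365] [-0.4 -0.1 -0.5 -0.4 -0.2 -0.3 -0.2 -0.5 -0.7  0.3 -0.3  0.1 -0.3 -0. ]
[[ 0.5158 -0.0923  0.03  ]
 [ 0.6157 -0.0959  0.03  ]]
hole scene [ 0.516 -0.091  0.03 ]
hole scene [ 0.6164 -0.0944  0.03  ]
hole top z.03,.0 [ 0.6133 -0.0956  0.03  ] [ 0.6184 -0.0981  0.    ]
hole top z.03,.0 [ 0.5146 -0.0914  0.03  ] [ 0.5179 -0.0939  0.    ]
dog top [ 0.4709 -0.3449  0.11  ]
dog top [ 0.5252 -0.3317  0.11  ]
dog scene [ 0.4729 -0.3411  0.11  ]
dog scene [ 0.5271 -0.3269  0.11  ]
dogfoot scene [ 0.4764 -0.3463  0.035 ]
dogfoot scene [ 0.5313 -0.3318  0.035 ]
```

```bash
cat > mv.py <<'E'
from h import *
# usage: target world xyz of TCP, yaw of tool y in world xy -> tool shift cm and twist
def plan(P,yawy=None):
    s=sensors.observe(); R=RM(s['tool_rot']); d=R.T@(np.array(P)-s['position'])*100
    tw=0
    yy=np.arctan2(R[1,1],R[0,1])
    if yawy is not None:
        tgt=np.array([np.cos(yawy),np.sin(yawy),0]); a=R.T@tgt; tw=np.arctan2(a[2],a[1])
        tw=(tw+np.pi/2)%np.pi-np.pi/2
    print('t',s['clock'],'pos',s['position'].round(4),'F',s['force'].round(1),'w',round(s['grip_width'],4))
    print('toolx',R[:,0].round(3),'y',R[:,1].round(3),'z',R[:,2].round(3),'yaw_y',yy.round(3),'q7',s['qpos'][6].round(3))
    print('d cm',d.round(2),'twist',round(tw,3))
E
python3 - <<'E'
from mv import *
plan([.472,-.343,.20],0.249+np.pi/2)
for n in [(363,148),(159,217)]: print(back('top',*n,.06))
E
```

```text
t 0.1 pos [ 0.2023 -0.5911  0.2388] F [-0.5 -0.   0.1] w 0.0851
toolx [-0.     0.001 -1.   ] y [ 0.324 -0.946 -0.001] z [-0.946 -0.324  0.   ] yaw_y -1.241 q7 -0.113
d cm [  3.89 -14.73 -33.55] twist 0.081
[ 0.66240989 -0.30559273  0.06      ]
[0.4095438  0.36863387 0.06      ]
```

Request:
{"op": "arm_command", "data": {"commands": [{"dx": 1, "dy": -4, "dz": -9, "twist": 0.02}, {"dx": 2, "dy": -6, "dz": -14, "twist": 0.04}, {"dx": 3, "dy": -8, "dz": -18, "twist": 0.06}, {"dx": 3.9, "dy": -10, "dz": -22, "twist": 0.08}, {"dx": 3.9, "dy": -12, "dz": -26, "twist": 0.08}, {"dx": 3.9, "dy": -13.5, "dz": -30, "twist": 0.08}, {"dx": 3.9, "dy": -14.7, "dz": -33.5, "twist": 0.08}, {"dx": 3.9, "dy": -14.7, "dz": -33.5, "twist": 0.08}, {"dx": 3.9, "dy": -14.7, "dz": -33.5, "twist": 0.08}, {"dx": 3.9, "dy": -14.7, "dz": -33.5, "twist": 0.08}, {"dx": 3.9, "dy": -14.7, "dz": -33.5, "twist": 0.08}, {"dx": 3.9, "dy": -14.7, "dz": -33.5, "twist": 0.08}], "grip": -1, "squeeze": 30}}

```text
clock: 1.1
position: [0.4711, -0.3438, 0.1997]
tool_rot: [-0.846, 1.569, 2.545]
force: [-0.7, -1.1, 0.5]
grip_width: 0.0854
```

Run:
```python
from mv import *
t=grab('top','t1'); s=grab('scene','s1')
plan([.472,-.343,.20],0.249+np.pi/2)
p=sensors.observe()['position']
print(proj('top',p),proj('scene',p))
crop(t,340,130,80,100,6,"t1c"); crop(s,110,210,130,130,5,"s1c")
```

```text
t 1.2 pos [ 0.4706 -0.3445  0.1999] F [-0.1  0.4  0.1] w 0.0856
toolx [-0.001  0.001 -1.   ] y [ 0.245 -0.969 -0.001] z [-0.969 -0.245  0.001] yaw_y -1.323 q7 -0.835
d cm [-0.01 -0.11 -0.17] twist -0.001
[[385.19774857 201.46248505]] [[146.09746402 262.40303132]]
```

View pics/t1c.png

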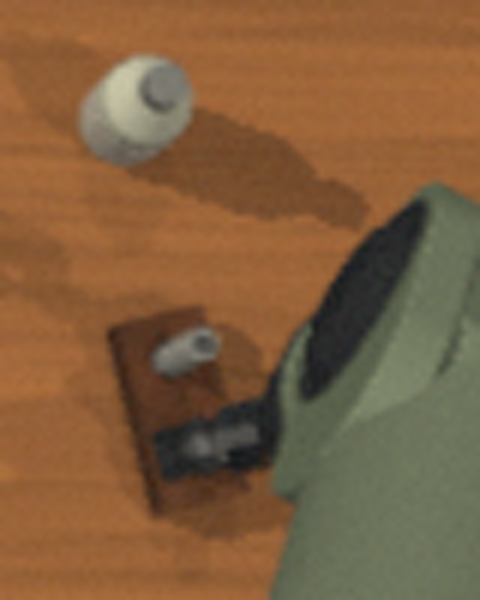

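View pics/s1c.png

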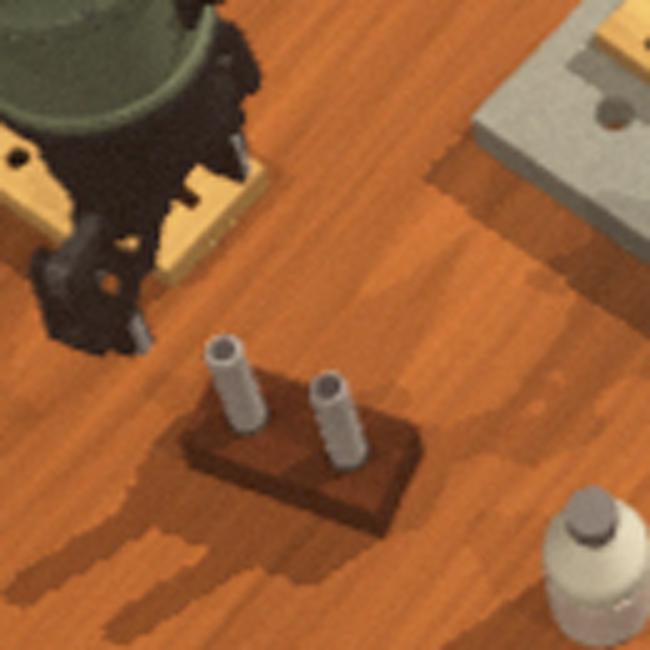

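The top crop shows the jaws over the near dog, and the scene crop shows the pads either side of its line. I'll descend now.

Request:
{"op": "arm_command", "data": {"commands": [{"dx": 3, "dy": -0.1, "dz": -0.15}, {"dx": 6, "dy": -0.1, "dz": -0.15}, {"dx": 9, "dy": -0.1, "dz": -0.15}, {"dx": 11, "dy": -0.1, "dz": -0.15}, {"dx": 12.1, "dy": -0.1, "dz": -0.15}, {"dx": 12.1, "dy": -0.1, "dz": -0.15}, {"dx": 12.1, "dy": -0.1, "dz": -0.15}, {"dx": 12.1, "dy": -0.1, "dz": -0.15}]}}

```text
validation failed for argument at $.co...
```

Run:
```python
from mv import *
s=grab('scene','s2')
plan([.472,-.343,.079],0.249+np.pi/2)
crop(s,110,210,130,130,6,"s2c")
```

```text
t 1.25 pos [ 0.4706 -0.3445  0.1999] F [ 0.3  0.1 -0.1] w 0.0852
toolx [-0.001  0.001 -1.   ] y [ 0.245 -0.969 -0.001] z [-0.969 -0.245  0.001] yaw_y -1.323 q7 -0.835
d cm [12.09 -0.11 -0.18] twist -0.001
```

View pics/s2c.png

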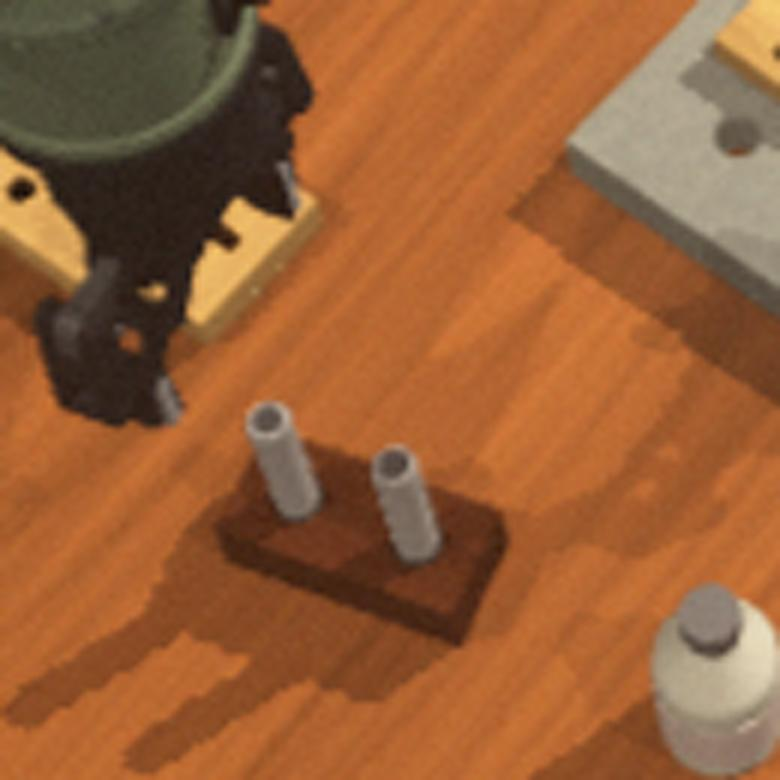

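The arm didn't move. That call left out the twist values, so I'll put all four keys in every row.

Request:
{"op": "arm_command", "data": {"commands": [{"dx": 3, "dy": -0.1, "dz": -0.15, "twist": 0}, {"dx": 6, "dy": -0.1, "dz": -0.15, "twist": 0}, {"dx": 9, "dy": -0.1, "dz": -0.15, "twist": 0}, {"dx": 11, "dy": -0.1, "dz": -0.15, "twist": 0}, {"dx": 12.1, "dy": -0.1, "dz": -0.15, "twist": 0}, {"dx": 12.1, "dy": -0.1, "dz": -0.15, "twist": 0}, {"dx": 12.1, "dy": -0.1, "dz": -0.15, "twist": 0}]}}

```text
clock: 1.83
position: [0.4716, -0.3437, 0.0794]
tool_rot: [-0.798, 1.57, 2.59]
force: [-0.1, -0.1, 0.2]
grip_width: 0.0853
```

Run:
```python
from mv import *
s=grab('scene','s2')
plan([.472,-.343,.079],0.249+np.pi/2)
crop(s,110,210,130,130,6,"s2c")
```

```text
t 1.8833 pos [ 0.472  -0.3438  0.0801] F [-0.2  0.4 -0. ] w 0.0856
toolx [ 0. -0. -1.] y [ 0.245 -0.97   0.   ] z [-0.97  -0.245 -0.   ] yaw_y -1.324 q7 -0.859
d cm [ 0.11 -0.08 -0.02] twist -0.002
```

View pics/s2c.png

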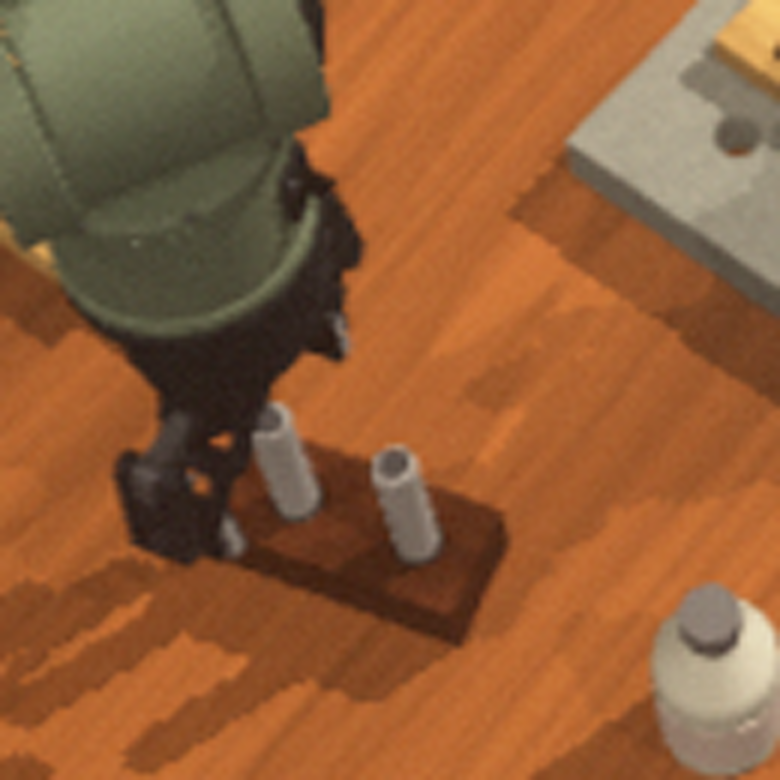

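Request:
{"op": "arm_command", "data": {"commands": [{"dx": 0.1, "dy": 0, "dz": 0, "twist": 0}, {"dx": 0.1, "dy": 0, "dz": 0, "twist": 0}, {"dx": 0.1, "dy": 0, "dz": 0, "twist": 0}, {"dx": 0.1, "dy": 0, "dz": 0, "twist": 0}, {"dx": 0.1, "dy": 0, "dz": 0, "twist": 0}, {"dx": 0.1, "dy": 0, "dz": 0, "twist": 0}, {"dx": 0.1, "dy": 0, "dz": 0, "twist": 0}, {"dx": 0.1, "dy": 0, "dz": 0, "twist": 0}], "grip": 1, "squeeze": 40}}

```text
clock: 2.55
position: [0.4722, -0.3439, 0.0794]
tool_rot: [2.41, 1.57, -0.485]
force: [-1.2, 0.9, 4.3]
grip_width: 0.0182
```

Request:
{"op": "arm_command", "data": {"commands": [{"dx": -1, "dy": 0, "dz": 0, "twist": 0}, {"dx": -3, "dy": 0, "dz": 0, "twist": 0}, {"dx": -6, "dy": 0, "dz": 0, "twist": 0}, {"dx": -9, "dy": 0, "dz": 0, "twist": 0}, {"dx": -11, "dy": 0, "dz": 0, "twist": 0}, {"dx": -11, "dy": 0, "dz": 0, "twist": 0}, {"dx": -11, "dy": 0, "dz": 0, "twist": 0}]}}

```text
clock: 3.13
position: [0.4725, -0.344, 0.1909]
tool_rot: [2.365, 1.568, -0.53]
force: [-0.4, 0.3, -1.7]
grip_width: 0.018
```

Run:
```python
from mv import *
s=grab('scene','s3'); t=grab('top','t3')
# far hole for first dog; board yaw
for h in ([.5157,-.0923],[.6157,-.0959]): plan([*h,.19])
p=sensors.observe()['position']; print(proj('scene',p),proj('scene',p-[0,0,.07]))
crop(s,110,200,130,130,6,"s3c")
```

```text
t 3.2333 pos [ 0.4718 -0.3436  0.189 ] F [ 0.6  0.5 -0.8] w 0.0178
toolx [-0.  0. -1.] y [ 0.245 -0.97  -0.   ] z [-0.97  -0.245  0.   ] yaw_y -1.324 q7 -0.84
d cm [ -0.1  -23.29 -10.41] twist 0
t 3.2333 pos [ 0.4718 -0.3436  0.189 ] F [ 0.6  0.5 -0.8] w 0.0178
toolx [-0.  0. -1.] y [ 0.245 -0.97  -0.   ] z [-0.97  -0.245  0.   ] yaw_y -1.324 q7 -0.84
d cm [ -0.1  -20.49 -20.02] twist 0
[[147.63447759 264.59309244]] [[152.90576144 278.13786618]]
```

View pics/s3c.png

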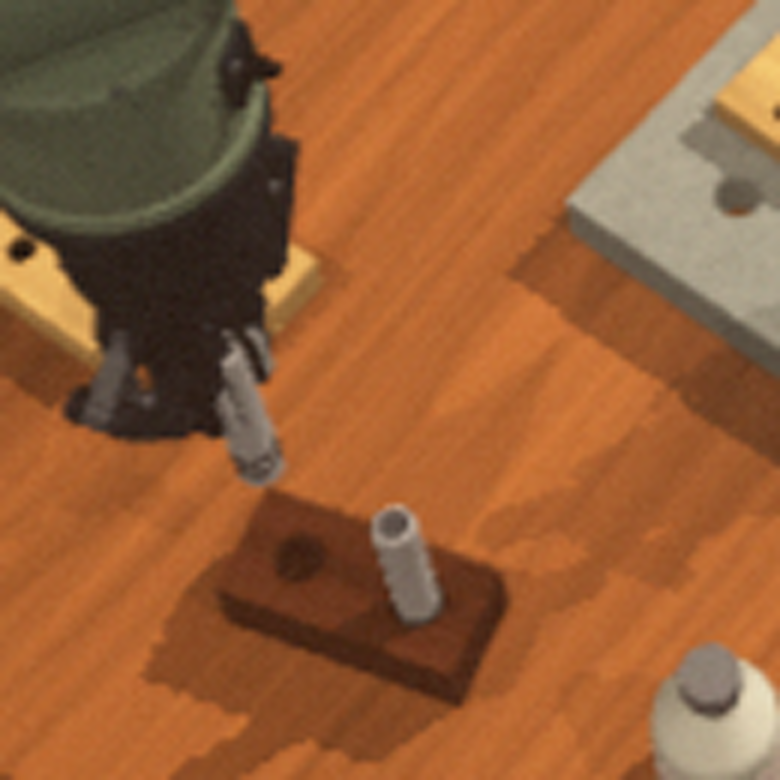

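The scene crop shows the dog held upright, with its foot at pixel (153.2,277.9). The TCP line predicts (152.9,278.1), so they agree. Next is the far hole.

Request:
{"op": "arm_command", "data": {"commands": [{"dx": -0.1, "dy": -2, "dz": -2, "twist": 0}, {"dx": -0.1, "dy": -4.5, "dz": -4.5, "twist": 0}, {"dx": -0.1, "dy": -7, "dz": -7, "twist": 0}, {"dx": -0.1, "dy": -9.5, "dz": -9.5, "twist": 0}, {"dx": -0.1, "dy": -12, "dz": -12, "twist": 0}, {"dx": -0.1, "dy": -14.5, "dz": -14.5, "twist": 0}, {"dx": -0.1, "dy": -17, "dz": -17, "twist": 0}, {"dx": -0.1, "dy": -19, "dz": -19, "twist": 0}, {"dx": 1, "dy": -20.5, "dz": -20, "twist": 0}, {"dx": 2.5, "dy": -20.5, "dz": -20, "twist": 0}, {"dx": 2.5, "dy": -20.5, "dz": -20, "twist": 0}, {"dx": 2.5, "dy": -20.5, "dz": -20, "twist": 0}]}}

```text
clock: 4.23
position: [0.6146, -0.0962, 0.1628]
tool_rot: [-0.246, 1.568, -3.141]
force: [-0.3, -0.4, -0.8]
grip_width: 0.0181
```

Run:
```python
from mv import *
s=grab('scene','s4'); t=grab('top','t4')
plan([.6157,-.0959,.12])
p=sensors.observe()['position']; print(proj('scene',p-[0,0,.069]),proj('scene',[.6157,-.0959,.03]))
crop(s,205,195,100,100,7,"s4c");crop(t,265,130,80,90,6,"t4c")
```

```text
t 4.3333 pos [ 0.6153 -0.0968  0.1643] F [ 0.2 -1.3 -0.9] w 0.0182
toolx [-0. -0. -1.] y [ 0.244 -0.97   0.   ] z [-0.97  -0.244  0.   ] yaw_y -1.325 q7 -1.327
d cm [ 4.43 -0.08 -0.06] twist 0
[[260.87769064 239.72953927]] [[261.03930379 251.83648217]]
```

View pics/s4c.png

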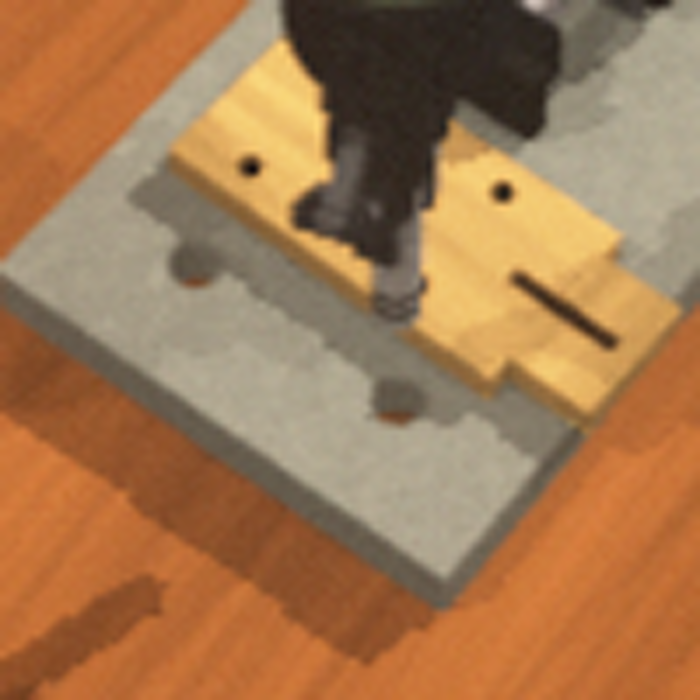

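View pics/t4c.png

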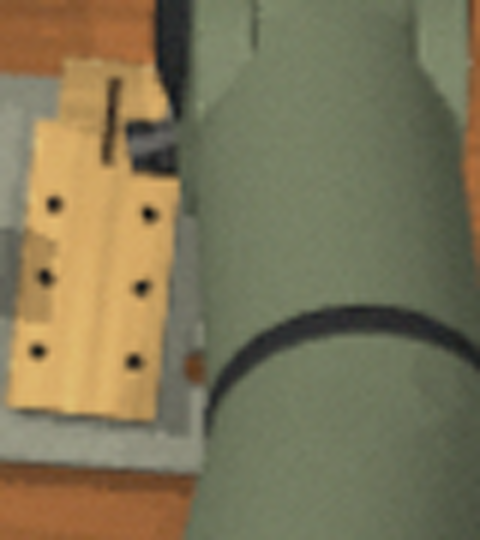

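Request:
{"op": "arm_command", "data": {"commands": [{"dx": 3, "dy": -0.05, "dz": -0.05, "twist": 0}, {"dx": 5, "dy": -0.05, "dz": -0.05, "twist": 0}, {"dx": 6, "dy": -0.05, "dz": -0.05, "twist": 0}, {"dx": 6.4, "dy": -0.05, "dz": -0.05, "twist": 0}, {"dx": 6.6, "dy": -0.05, "dz": -0.05, "twist": 0}, {"dx": 6.6, "dy": -0.05, "dz": -0.05, "twist": 0}]}}

```text
clock: 4.83
position: [0.6161, -0.0965, 0.099]
tool_rot: [2.271, 1.57, -0.625]
force: [-0.5, 0.1, -0.1]
grip_width: 0.0179
```

Run:
```python
from mv import *
s=grab('scene','s5')
plan([.6157,-.0959,.09])
crop(s,205,195,100,100,7,"s5c")
```

```text
t 4.8833 pos [ 0.6162 -0.0964  0.0993] F [ 0.3  0.1 -0.6] w 0.0179
toolx [ 0.001 -0.    -1.   ] y [ 0.243 -0.97   0.001] z [-0.97  -0.243 -0.001] yaw_y -1.325 q7 -1.34
d cm [ 0.93 -0.06  0.04] twist 0
```

View pics/s5c.png

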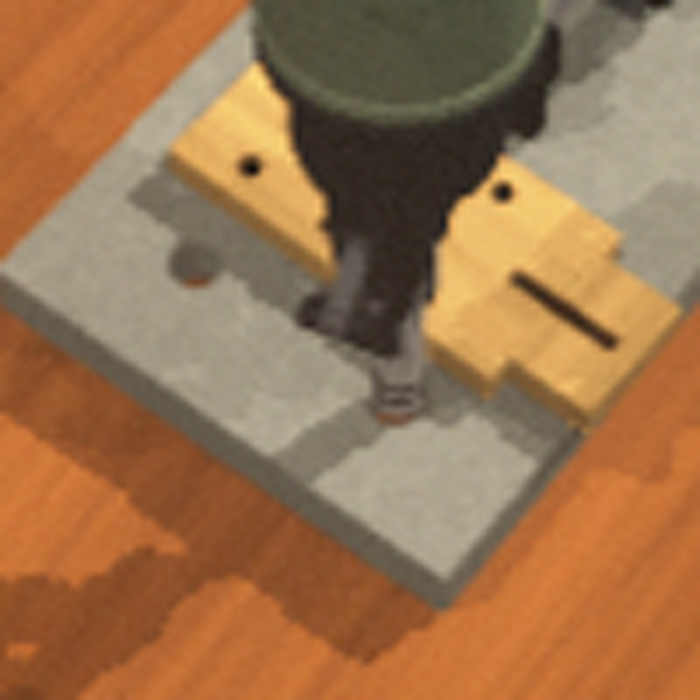

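The foot sits right over the hole, at (399,400) against (398,402) in the crop. I'll go down into it.

Request:
{"op": "arm_command", "data": {"commands": [{"dx": 0.4, "dy": 0, "dz": 0, "twist": 0}, {"dx": 0.8, "dy": 0, "dz": 0, "twist": 0}, {"dx": 1.0, "dy": 0, "dz": 0, "twist": 0}, {"dx": 1.0, "dy": 0, "dz": 0, "twist": 0}]}}

```text
clock: 5.22
position: [0.616, -0.0964, 0.0889]
tool_rot: [2.262, 1.57, -0.634]
force: [0.7, -0.4, 0.1]
grip_width: 0.0177
```

Inside with no force. On down to just above the bench.

Request:
{"op": "arm_command", "data": {"commands": [{"dx": 0.5, "dy": 0, "dz": 0, "twist": 0}, {"dx": 1.0, "dy": 0, "dz": 0, "twist": 0}, {"dx": 1.5, "dy": 0, "dz": 0, "twist": 0}, {"dx": 1.8, "dy": 0, "dz": 0, "twist": 0}, {"dx": 1.8, "dy": 0, "dz": 0, "twist": 0}]}}

```text
clock: 5.63
position: [0.6157, -0.0964, 0.0699]
tool_rot: [0.24, 1.57, -2.656]
force: [0.4, 0.2, -0.5]
grip_width: 0.0175
```

Request:
{"op": "arm_command", "data": {"commands": [{"dx": 0.1, "dy": 0, "dz": 0, "twist": 0}, {"dx": 0.1, "dy": 0, "dz": 0, "twist": 0}, {"dx": 0, "dy": 0, "dz": 0, "twist": 0}, {"dx": 0, "dy": 0, "dz": 0, "twist": 0}, {"dx": 0, "dy": 0, "dz": 0, "twist": 0}, {"dx": -3, "dy": 0, "dz": 0, "twist": 0}, {"dx": -6, "dy": 0, "dz": 0, "twist": 0}, {"dx": -9, "dy": 0, "dz": 0, "twist": 0}, {"dx": -12, "dy": 0, "dz": 0, "twist": 0}, {"dx": -12.5, "dy": 0, "dz": 0, "twist": 0}, {"dx": -12.5, "dy": 0, "dz": 0, "twist": 0}], "grip": -1}}

```text
clock: 6.55
position: [0.6168, -0.0966, 0.1974]
tool_rot: [2.694, 1.567, -0.202]
force: [-0.2, -0.4, 0.2]
grip_width: 0.0854
```

Run:
```python
from mv import *
s=grab('scene','s6')
# dog b, corrected by same offset as found for dog a (mean-based)
plan([.526,-.330,.195],0.249+np.pi/2)
crop(s,205,165,110,110,6,"s6c")
```

```text
t 6.6 pos [ 0.616  -0.0964  0.1955] F [-0.1  0.3 -1.3] w 0.0855
toolx [ 0.001 -0.    -1.   ] y [ 0.243 -0.97   0.001] z [-0.97  -0.243 -0.001] yaw_y -1.325 q7 -1.323
d cm [ 0.05 20.46 14.42] twist -0.003
```

View pics/s6c.png

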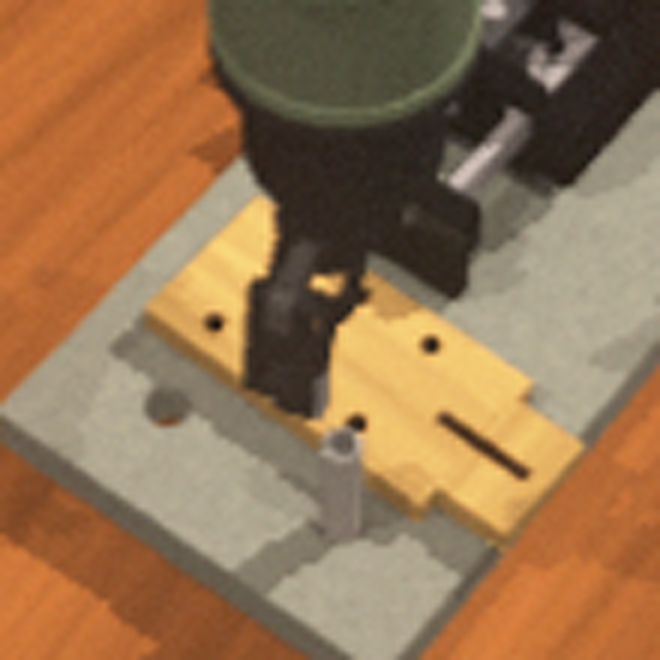

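The scene crop shows the far dog standing in its hole, released. Now the second dog.

Request:
{"op": "arm_command", "data": {"commands": [{"dx": 0, "dy": 2.5, "dz": 1.8, "twist": 0}, {"dx": 0, "dy": 5, "dz": 3.5, "twist": 0}, {"dx": 0, "dy": 7.5, "dz": 5.3, "twist": 0}, {"dx": 0, "dy": 10, "dz": 7, "twist": 0}, {"dx": 0, "dy": 12.5, "dz": 8.8, "twist": 0}, {"dx": 0, "dy": 15, "dz": 10.6, "twist": 0}, {"dx": 0, "dy": 17.5, "dz": 12.4, "twist": 0}, {"dx": 0, "dy": 19.5, "dz": 13.8, "twist": 0}, {"dx": 0, "dy": 20.5, "dz": 14.4, "twist": 0}, {"dx": 0, "dy": 20.5, "dz": 14.4, "twist": 0}, {"dx": 1, "dy": 20.5, "dz": 14.4, "twist": 0}, {"dx": 3, "dy": 20.5, "dz": 14.4, "twist": 0}]}}

```text
clock: 7.6
position: [0.5277, -0.3292, 0.1658]
tool_rot: [2.665, 1.567, -0.23]
force: [0.3, -0.0, -0.4]
grip_width: 0.0849
```

Run:
```python
from mv import *
plan([.5263,-.330,.079],0.249+np.pi/2)
```

```text
t 7.6 pos [ 0.5277 -0.3292  0.1658] F [ 0.3 -0.  -0.4] w 0.0849
toolx [ 0.004 -0.001 -1.   ] y [ 0.245 -0.97   0.002] z [-0.97  -0.245 -0.003] yaw_y -1.324 q7 -0.911
d cm [8.68 0.03 0.19] twist -0.002
```

Request:
{"op": "arm_command", "data": {"commands": [{"dx": 3, "dy": 0, "dz": 0.1, "twist": 0}, {"dx": 6, "dy": 0, "dz": 0.1, "twist": 0}, {"dx": 8, "dy": 0, "dz": 0.1, "twist": 0}, {"dx": 8.7, "dy": 0, "dz": 0.1, "twist": 0}, {"dx": 8.7, "dy": 0, "dz": 0.1, "twist": 0}, {"dx": 8.7, "dy": 0, "dz": 0.1, "twist": 0}]}}

```text
clock: 8.1
position: [0.5277, -0.3286, 0.079]
tool_rot: [2.783, 1.567, -0.11]
force: [0.3, 0.1, 0.6]
grip_width: 0.0855
```

Run:
```python
from mv import *
s=grab('scene','s7'); plan([.5263,-.330,.079],0.249+np.pi/2)
crop(s,110,210,130,130,6,"s7c")
```

```text
t 8.15 pos [ 0.5279 -0.3291  0.0798] F [0.2 0.2 0.4] w 0.0853
toolx [ 0.005 -0.001 -1.   ] y [ 0.245 -0.969  0.002] z [-0.969 -0.245 -0.004] yaw_y -1.323 q7 -0.923
d cm [0.08 0.04 0.18] twist -0.001
```

View pics/s7c.png

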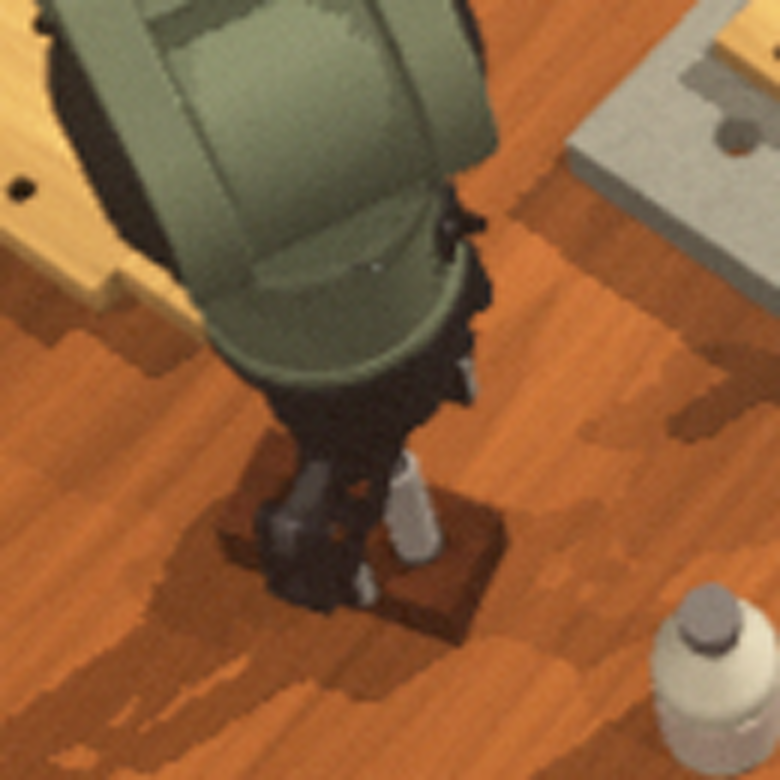

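Request:
{"op": "arm_command", "data": {"commands": [{"dx": 0.1, "dy": 0, "dz": 0.2, "twist": 0}, {"dx": 0.1, "dy": 0, "dz": 0.2, "twist": 0}, {"dx": 0.1, "dy": 0, "dz": 0.2, "twist": 0}]}}

```text
clock: 8.4
position: [0.5263, -0.3298, 0.0797]
tool_rot: [2.593, 1.565, -0.301]
force: [0.2, -0.4, 0.7]
grip_width: 0.0855
```

Request:
{"op": "arm_command", "data": {"commands": [{"dx": 0, "dy": 0, "dz": 0, "twist": 0}, {"dx": 0, "dy": 0, "dz": 0, "twist": 0}, {"dx": 0, "dy": 0, "dz": 0, "twist": 0}, {"dx": 0, "dy": 0, "dz": 0, "twist": 0}, {"dx": 0, "dy": 0, "dz": 0, "twist": 0}, {"dx": 0, "dy": 0, "dz": 0, "twist": 0}, {"dx": 0, "dy": 0, "dz": 0, "twist": 0}, {"dx": 0, "dy": 0, "dz": 0, "twist": 0}], "grip": 1, "squeeze": 40}}

```text
clock: 9.07
position: [0.5263, -0.3298, 0.0798]
tool_rot: [2.606, 1.565, -0.288]
force: [-1.1, 1.6, 3.4]
grip_width: 0.0179
```

Request:
{"op": "arm_command", "data": {"commands": [{"dx": -1, "dy": 0, "dz": 0, "twist": 0}, {"dx": -3, "dy": 0, "dz": 0, "twist": 0}, {"dx": -6, "dy": 0, "dz": 0, "twist": 0}, {"dx": -9, "dy": 0, "dz": 0, "twist": 0}, {"dx": -11, "dy": 0, "dz": 0, "twist": 0}, {"dx": -11, "dy": 0, "dz": 0, "twist": 0}, {"dx": -11, "dy": 0, "dz": 0, "twist": 0}]}}

```text
clock: 9.65
position: [0.526, -0.3299, 0.1912]
tool_rot: [2.54, 1.562, -0.354]
force: [-0.8, 1.3, -2.1]
grip_width: 0.0182
```

Run:
```python
from mv import *
s=grab('scene','s8'); plan([.5159,-.0926,.165])
p=sensors.observe()['position']; print(proj('scene',p-[0,0,.069]))
crop(s,110,200,130,130,6,"s8c")
```

```text
t 9.7 pos [ 0.5255 -0.3296  0.1899] F [-0.4 -0.4 -1.1] w 0.0178
toolx [ 0.006 -0.002 -1.   ] y [ 0.245 -0.969  0.003] z [-0.969 -0.245 -0.005] yaw_y -1.323 q7 -0.905
d cm [  2.44 -23.22  -4.87] twist 0
[[173.69459306 285.25834836]]
```

View pics/s8c.png

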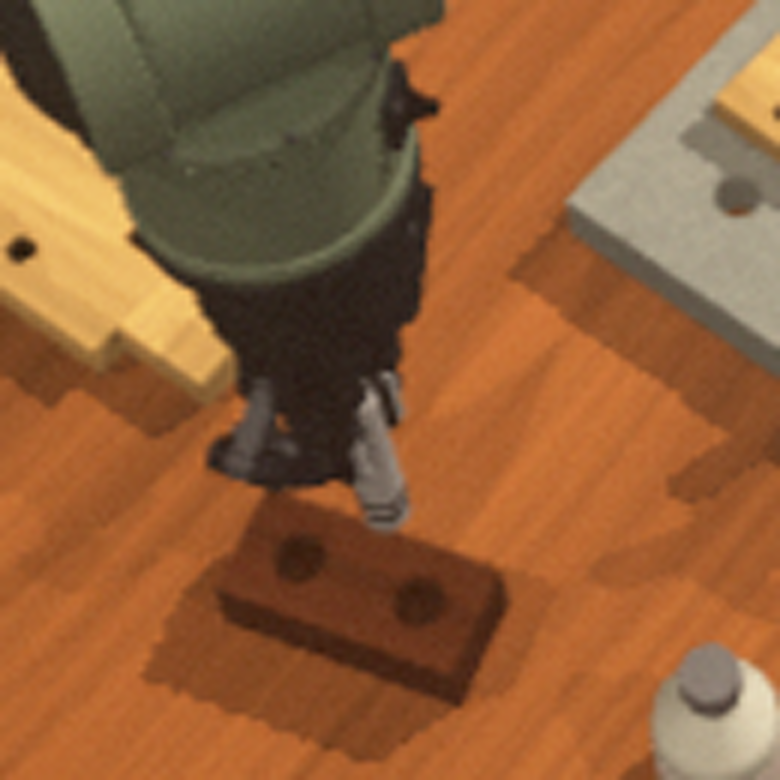

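The second dog is held, with its foot at (174.3,285.4) against a predicted (173.7,285.3). I'm moving it to the near hole.

Request:
{"op": "arm_command", "data": {"commands": [{"dx": 0, "dy": -2, "dz": -0.4, "twist": 0}, {"dx": 0, "dy": -5, "dz": -1, "twist": 0}, {"dx": 0, "dy": -8, "dz": -1.6, "twist": 0}, {"dx": 0, "dy": -11, "dz": -2.2, "twist": 0}, {"dx": 0, "dy": -14, "dz": -2.9, "twist": 0}, {"dx": 0, "dy": -17, "dz": -3.5, "twist": 0}, {"dx": 0, "dy": -20, "dz": -4.1, "twist": 0}, {"dx": 0, "dy": -22, "dz": -4.6, "twist": 0}, {"dx": 0, "dy": -23.2, "dz": -4.9, "twist": 0}, {"dx": 2.5, "dy": -23.2, "dz": -4.9, "twist": 0}, {"dx": 5, "dy": -23.2, "dz": -4.9, "twist": 0}, {"dx": 5, "dy": -23.2, "dz": -4.9, "twist": 0}]}}

```text
clock: 10.7
position: [0.5138, -0.0921, 0.1353]
tool_rot: [0.797, 1.569, -2.096]
force: [-1.5, 0.1, -1.8]
grip_width: 0.0178
```

Run:
```python
from mv import *
plan([.5159,-.0926,.100])
```

```text
t 10.7 pos [ 0.5138 -0.0921  0.1353] F [-1.5  0.1 -1.8] w 0.0178
toolx [-0.001 -0.001 -1.   ] y [ 0.246 -0.969  0.001] z [-0.969 -0.246  0.001] yaw_y -1.322 q7 -1.343
d cm [ 3.53  0.09 -0.19] twist 0
```

Request:
{"op": "arm_command", "data": {"commands": [{"dx": 1.5, "dy": 0.1, "dz": -0.2, "twist": 0}, {"dx": 2.8, "dy": 0.1, "dz": -0.2, "twist": 0}, {"dx": 3.4, "dy": 0.1, "dz": -0.2, "twist": 0}, {"dx": 3.5, "dy": 0.1, "dz": -0.2, "twist": 0}, {"dx": 3.5, "dy": 0.1, "dz": -0.2, "twist": 0}]}}

```text
clock: 11.12
position: [0.516, -0.0927, 0.1006]
tool_rot: [0.583, 1.569, -2.311]
force: [0.0, 0.5, -1.2]
grip_width: 0.018
```

Run:
```python
from mv import *
s=grab('scene','s9'); plan([.5159,-.0926,.09])
crop(s,185,175,110,110,7,"s9c")
```

```text
t 11.1667 pos [ 0.5163 -0.0928  0.101 ] F [-0.5 -0.3 -0.4] w 0.0183
toolx [-0.    -0.001 -1.   ] y [ 0.246 -0.969  0.001] z [-0.969 -0.246  0.001] yaw_y -1.322 q7 -1.353
d cm [ 1.1  -0.03  0.03] twist 0
```

View pics/s9c.png

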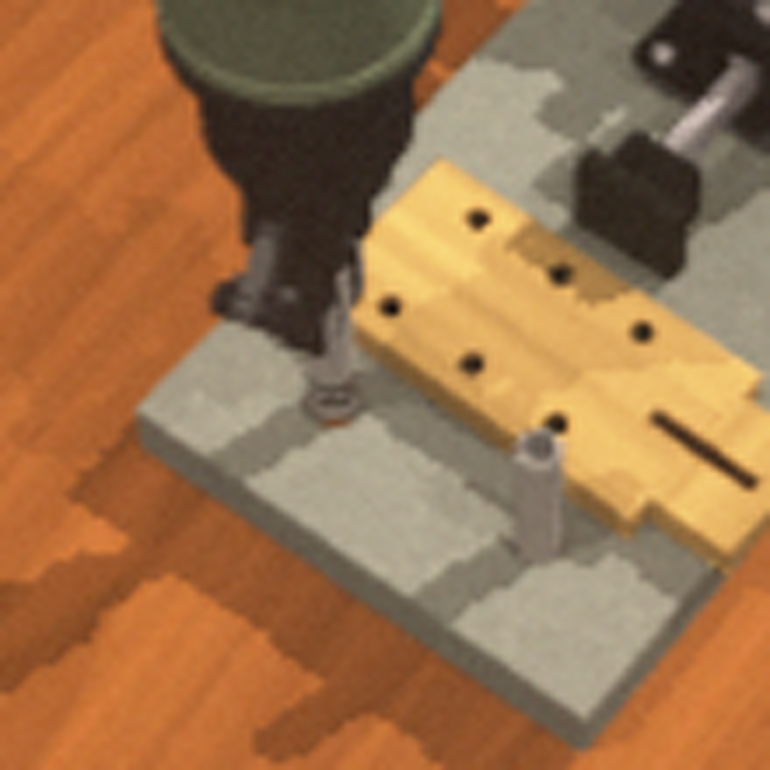

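The foot is at (333,402) and the hole at (335,404) in the crop, so they line up. I'll lower it.

Request:
{"op": "arm_command", "data": {"commands": [{"dx": 0.4, "dy": 0, "dz": 0, "twist": 0}, {"dx": 0.8, "dy": 0, "dz": 0, "twist": 0}, {"dx": 1.2, "dy": 0, "dz": 0, "twist": 0}, {"dx": 1.2, "dy": 0, "dz": 0, "twist": 0}]}}

```text
clock: 11.5
position: [0.516, -0.0928, 0.0883]
tool_rot: [0.663, 1.569, -2.23]
force: [-0.2, -0.3, -1.3]
grip_width: 0.018
```

Request:
{"op": "arm_command", "data": {"commands": [{"dx": 0.5, "dy": 0, "dz": 0, "twist": 0}, {"dx": 1.0, "dy": 0, "dz": 0, "twist": 0}, {"dx": 1.5, "dy": 0, "dz": 0, "twist": 0}, {"dx": 1.8, "dy": 0, "dz": 0, "twist": 0}, {"dx": 1.8, "dy": 0, "dz": 0, "twist": 0}]}}

```text
clock: 11.92
position: [0.516, -0.0927, 0.0699]
tool_rot: [0.604, 1.569, -2.289]
force: [-0.6, -0.2, -0.5]
grip_width: 0.0179
```

Request:
{"op": "arm_command", "data": {"commands": [{"dx": 0.1, "dy": 0, "dz": 0, "twist": 0}, {"dx": 0.1, "dy": 0, "dz": 0, "twist": 0}, {"dx": 0, "dy": 0, "dz": 0, "twist": 0}, {"dx": 0, "dy": 0, "dz": 0, "twist": 0}, {"dx": 0, "dy": 0, "dz": 0, "twist": 0}, {"dx": -3, "dy": 0, "dz": 0, "twist": 0}, {"dx": -6, "dy": 0, "dz": 0, "twist": 0}, {"dx": -9, "dy": 0, "dz": 0, "twist": 0}, {"dx": -10, "dy": 0, "dz": 0, "twist": 0}, {"dx": -10, "dy": 0, "dz": 0, "twist": 0}], "grip": -1}}

```text
clock: 12.75
position: [0.5174, -0.0928, 0.1725]
tool_rot: [2.431, 1.567, -0.463]
force: [0.5, -0.7, -0.3]
grip_width: 0.0852
```

Run:
```python
from mv import *
from m import W
s=grab('scene','s10')
# board from placed dogs + camera fit
bp=np.array([.5709,.0405,-.0368])
k=np.array([[-.091,.0855,.063],[-.092,.134,.063],[-.091,.1165,.17]])
w=W(bp,k); print(w); print('px',proj('scene',w[:2]),proj('top',w[:2]))
plan(w[2],-.0368+np.pi/2)
crop(s,185,165,110,110,6,"s10c")
```

```text
[[0.4831073  0.12929016 0.063     ]
 [0.48389238 0.17779411 0.063     ]
 [0.48424784 0.16026917 0.17      ]]
px [[267.75723785 167.95538346]
 [277.15084003 157.61904988]] [[232.16569404 196.93751953]
 [217.56071566 196.26359373]]
t 12.8 pos [ 0.5167 -0.0927  0.1708] F [-1.  -0.1 -0.1] w 0.0855
toolx [ 0.001 -0.001 -1.   ] y [ 0.246 -0.969  0.002] z [-0.969 -0.246 -0.001] yaw_y -1.322 q7 -1.332
d cm [  0.04 -25.32  -3.08] twist 0.285
```

View pics/s10c.png

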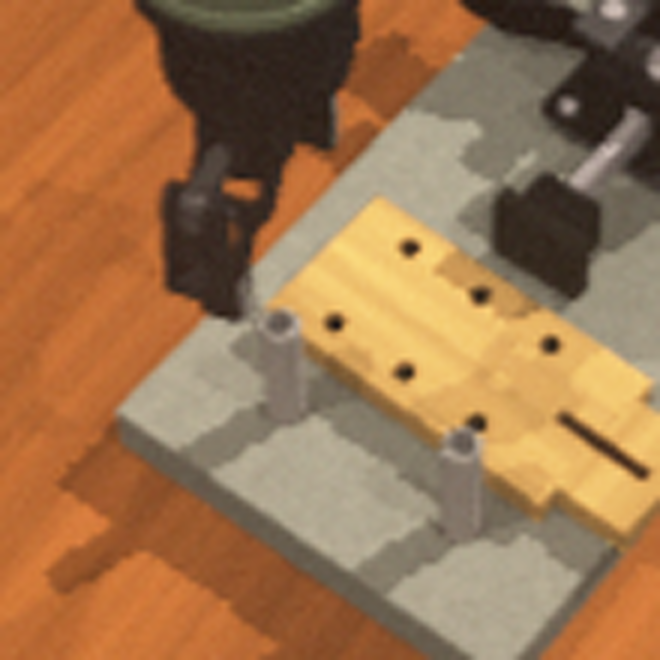

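The scene crop shows both dogs standing free in their holes, with tops at (280,320) and (462,440). Next I'll check the clamp body's height, so the gripper body clears it.

Run:
```python
from h import *
a=(208.8,158.3); b=(320.2,165.8)
for z in (.06,.08,.09,.1,.11,.12): print(z,back('top',*a,z)[:2].round(4),back('scene',*b,z)[:2].round(4))
```

```text
0.06 [0.6111 0.2123] [0.604  0.2267]
0.08 [0.6076 0.2103] [0.6105 0.2117]
0.09 [0.6059 0.2093] [0.6137 0.2042]
0.1 [0.6042 0.2083] [0.617  0.1968]
0.11 [0.6025 0.2072] [0.6203 0.1893]
0.12 [0.6008 0.2062] [0.6235 0.1818]
```

Request:
{"op": "arm_command", "data": {"commands": [{"dx": 0, "dy": -2, "dz": -0.5, "twist": 0.05}, {"dx": 0, "dy": -5, "dz": -1.5, "twist": 0.1}, {"dx": 0, "dy": -8, "dz": -2, "twist": 0.15}, {"dx": 0, "dy": -11, "dz": -2.5, "twist": 0.2}, {"dx": 0, "dy": -14, "dz": -3, "twist": 0.25}, {"dx": 0, "dy": -17, "dz": -3, "twist": 0.285}, {"dx": 0, "dy": -20, "dz": -3, "twist": 0.285}, {"dx": 0, "dy": -23, "dz": -3, "twist": 0.285}, {"dx": 0, "dy": -24.5, "dz": -3.1, "twist": 0.285}, {"dx": 0, "dy": -25.3, "dz": -3.1, "twist": 0.285}, {"dx": 0, "dy": -25.3, "dz": -3.1, "twist": 0.285}, {"dx": 0, "dy": -25.3, "dz": -3.1, "twist": 0.285}], "grip": -0.5, "squeeze": 20}}

```text
clock: 13.8
position: [0.4844, 0.1592, 0.1697]
tool_rot: [1.747, 1.568, -1.432]
force: [0.1, 0.2, -0.1]
grip_width: 0.0642
```

Run:
```python
from mv import *
from m import W
s=grab('scene','s11'); t=grab('top','t11')
bp=np.array([.5709,.0405,-.0368])
k=np.array([[-.091,.1135,.085]])
w=W(bp,k); print(w)
plan(w[0],-.0368+np.pi/2)
crop(s,220,90,110,110,6,"s11c"); crop(t,180,120,133,100,6,"t11c")
```

```text
[[0.48413747 0.1572712  0.085     ]]
t 13.9 pos [0.4848 0.1586 0.17  ] F [ 0.3 -1.7  0.5] w 0.0643
toolx [ 0.001 -0.002 -1.   ] y [-0.038 -0.999  0.002] z [-0.999  0.038 -0.001] yaw_y -1.609 q7 -2.096
d cm [8.5  0.11 0.06] twist -0.002
```

View pics/s11c.png

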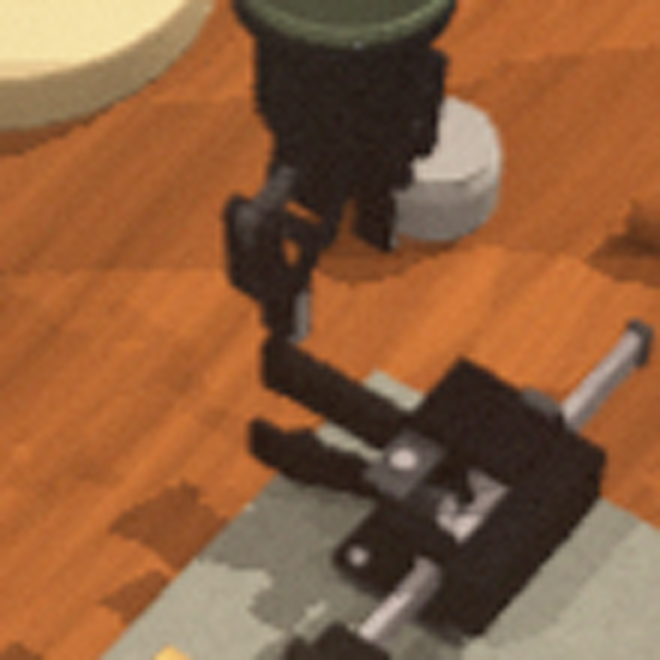

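View pics/t11c.png

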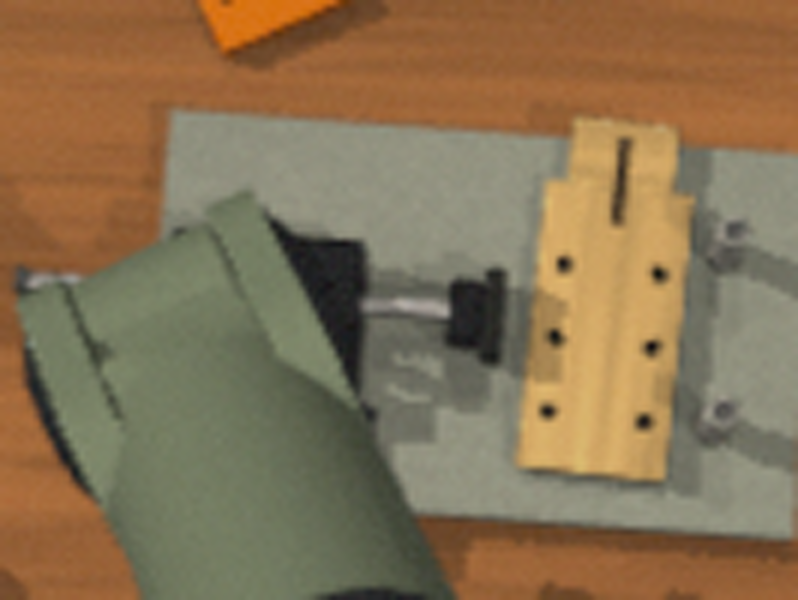

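The scene crop shows the near finger beyond the handle line and the clamp body's top at about z 0.082, which clears. I'll open slightly more and go down over trigger and handle in two steps.

Request:
{"op": "arm_command", "data": {"commands": [{"dx": 2, "dy": 0.1, "dz": 0.05, "twist": 0}, {"dx": 4, "dy": 0.1, "dz": 0.05, "twist": 0}, {"dx": 6, "dy": 0.1, "dz": 0.05, "twist": 0}, {"dx": 7, "dy": 0.1, "dz": 0.05, "twist": 0}, {"dx": 7, "dy": 0.1, "dz": 0.05, "twist": 0}, {"dx": 7, "dy": 0.1, "dz": 0.05, "twist": 0}], "grip": -0.65, "squeeze": 20}}

```text
clock: 14.4
position: [0.4844, 0.1568, 0.1001]
tool_rot: [1.7, 1.568, -1.481]
force: [0.8, 0.0, 0.6]
grip_width: 0.0706
```

Run:
```python
from mv import *
from m import W
s=grab('scene','s12')
bp=np.array([.5709,.0405,-.0368])
w=W(bp,np.array([[-.091,.1135,.046]])); print(w)
plan(w[0],-.0368+np.pi/2)
crop(s,220,90,110,110,6,"s12c")
```

```text
[[0.48413747 0.1572712  0.046     ]]
t 14.45 pos [0.4847 0.1571 0.1007] F [ 0.2 -0.3  0.2] w 0.0707
toolx [ 0.001 -0.002 -1.   ] y [-0.039 -0.999  0.002] z [-0.999  0.039 -0.001] yaw_y -1.61 q7 -2.113
d cm [ 5.47 -0.03  0.07] twist -0.002
```

View pics/s12c.png

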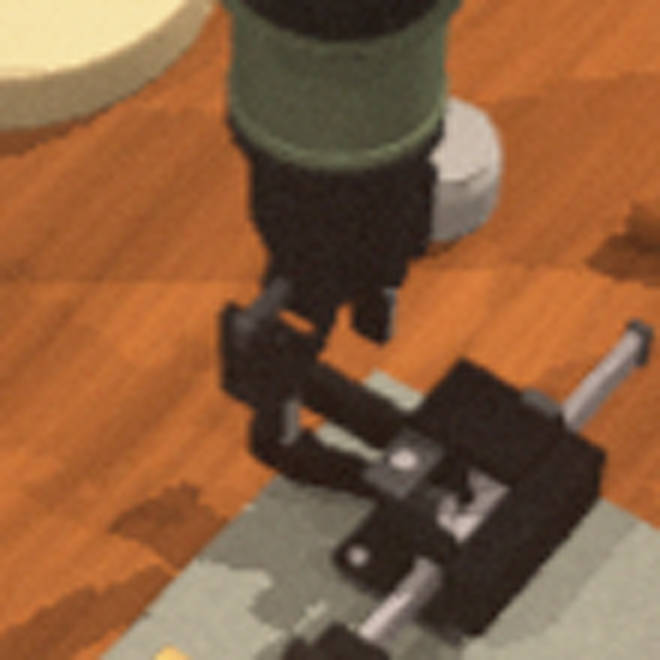

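Request:
{"op": "arm_command", "data": {"commands": [{"dx": 0.8, "dy": 0, "dz": 0.05, "twist": 0}, {"dx": 1.6, "dy": 0, "dz": 0.05, "twist": 0}, {"dx": 2.4, "dy": 0, "dz": 0.05, "twist": 0}, {"dx": 2.4, "dy": 0, "dz": 0.05, "twist": 0}]}}

```text
clock: 14.78
position: [0.4836, 0.1568, 0.0753]
tool_rot: [1.523, 1.568, -1.657]
force: [-0.2, -0.3, -0.5]
grip_width: 0.0703
```

Request:
{"op": "arm_command", "data": {"commands": [{"dx": 1, "dy": 0, "dz": 0, "twist": 0}, {"dx": 2, "dy": 0, "dz": 0, "twist": 0}, {"dx": 3, "dy": 0, "dz": 0, "twist": 0}, {"dx": 3, "dy": 0, "dz": 0, "twist": 0}, {"dx": 3, "dy": 0, "dz": 0, "twist": 0}]}}

```text
clock: 15.2
position: [0.4832, 0.1566, 0.0445]
tool_rot: [1.163, 1.567, -2.017]
force: [0.9, -0.1, 0.4]
grip_width: 0.0705
```

Run:
```python
from mv import *
from m import W
s=grab('scene','s13');t=grab('top','t13')
bp=np.array([.5709,.0405,-.0368])
w=W(bp,np.array([[-.091,.1135,.046]])); print(w)
plan(w[0],-.0368+np.pi/2)
crop(s,220,90,110,110,6,"s13c")
```

```text
[[0.48413747 0.1572712  0.046     ]]
t 15.3 pos [0.4837 0.1568 0.0454] F [0.2 0.7 0.3] w 0.0706
toolx [-0.    -0.003 -1.   ] y [-0.039 -0.999  0.003] z [-0.999  0.039  0.   ] yaw_y -1.61 q7 -2.127
d cm [-0.06 -0.05 -0.04] twist -0.002
```

View pics/s13c.png

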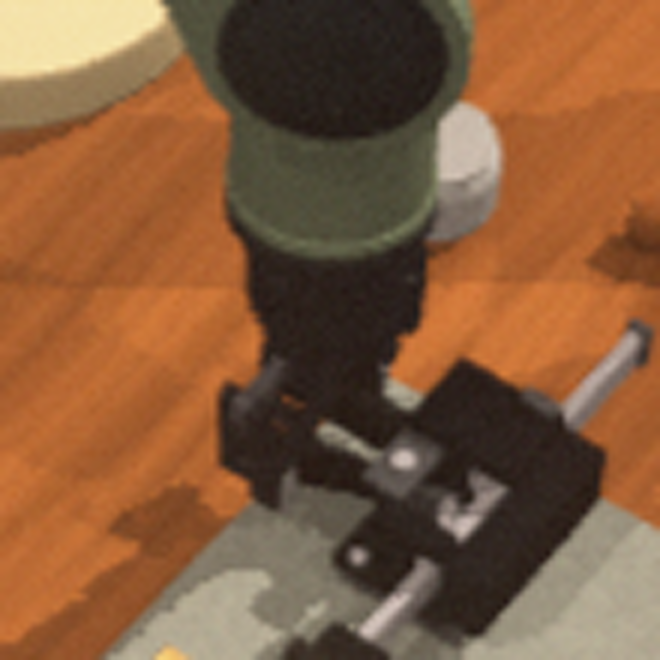

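The fingers now straddle trigger and handle without contact (force about 0). I'll start the first stroke by pushing the near pad towards the handle with the arm, and watch the force.

Request:
{"op": "arm_command", "data": {"commands": [{"dx": 0, "dy": -0.3, "dz": 0, "twist": 0}, {"dx": 0, "dy": -0.6, "dz": 0, "twist": 0}, {"dx": 0, "dy": -0.9, "dz": 0, "twist": 0}, {"dx": 0, "dy": -1.2, "dz": 0, "twist": 0}, {"dx": 0, "dy": -1.2, "dz": 0, "twist": 0}]}}

```text
clock: 15.72
position: [0.4839, 0.1693, 0.0454]
tool_rot: [1.442, 1.568, -1.738]
force: [-1.3, -1.5, 1.3]
grip_width: 0.0704
```

Request:
{"op": "arm_command", "data": {"commands": [{"dx": 0, "dy": -0.3, "dz": 0, "twist": 0}, {"dx": 0, "dy": -0.6, "dz": 0, "twist": 0}, {"dx": 0, "dy": -0.8, "dz": 0, "twist": 0}, {"dx": 0, "dy": -0.8, "dz": 0, "twist": 0}]}}

```text
clock: 16.05
position: [0.4841, 0.1777, 0.0453]
tool_rot: [1.344, 1.568, -1.835]
force: [-2.9, -3.4, 0.9]
grip_width: 0.0704
```

Request:
{"op": "arm_command", "data": {"commands": [{"dx": 0, "dy": -0.3, "dz": 0, "twist": 0}, {"dx": 0, "dy": -0.6, "dz": 0, "twist": 0}, {"dx": 0, "dy": -0.6, "dz": 0, "twist": 0}]}}

```text
clock: 16.3
position: [0.484, 0.1837, 0.0452]
tool_rot: [1.208, 1.567, -1.971]
force: [-2.5, -4.5, 1.2]
grip_width: 0.0706
```

Request:
{"op": "arm_command", "data": {"commands": [{"dx": 0, "dy": -0.1, "dz": 0, "twist": 0}, {"dx": 0, "dy": -0.2, "dz": 0, "twist": 0}, {"dx": 0, "dy": -0.2, "dz": 0, "twist": 0}]}}

```text
clock: 16.55
position: [0.484, 0.1855, 0.0451]
tool_rot: [1.181, 1.567, -1.999]
force: [-2.9, -5.1, 1.2]
grip_width: 0.0705
```

Run:
```python
from mv import *
s=grab('scene','s14');t=grab('top','t14')
crop(s,220,110,110,110,6,"s14c"); crop(t,180,120,133,100,6,"t14c")
print(sensors.observe()['force'],sensors.observe()['position'])
```

```text
[-2.6385359  -4.8351279   1.66232638] [0.48403252 0.18541325 0.04515979]
```

View pics/s14c.png

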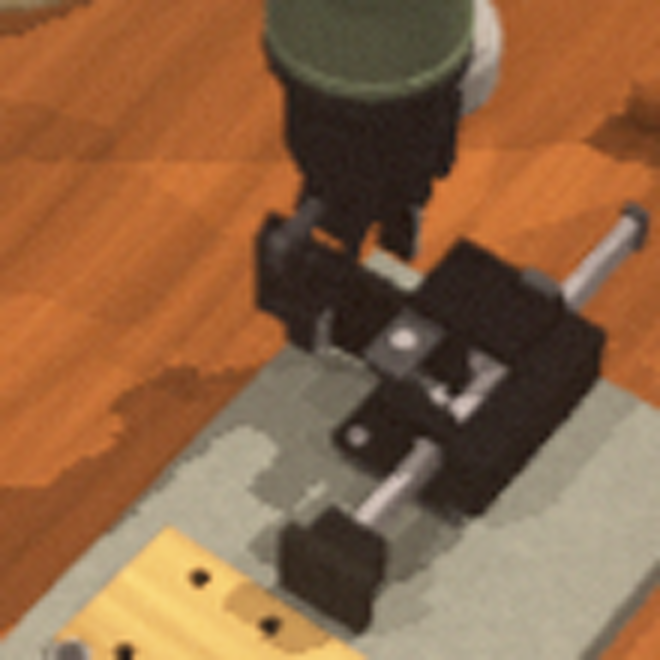

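View pics/t14c.png

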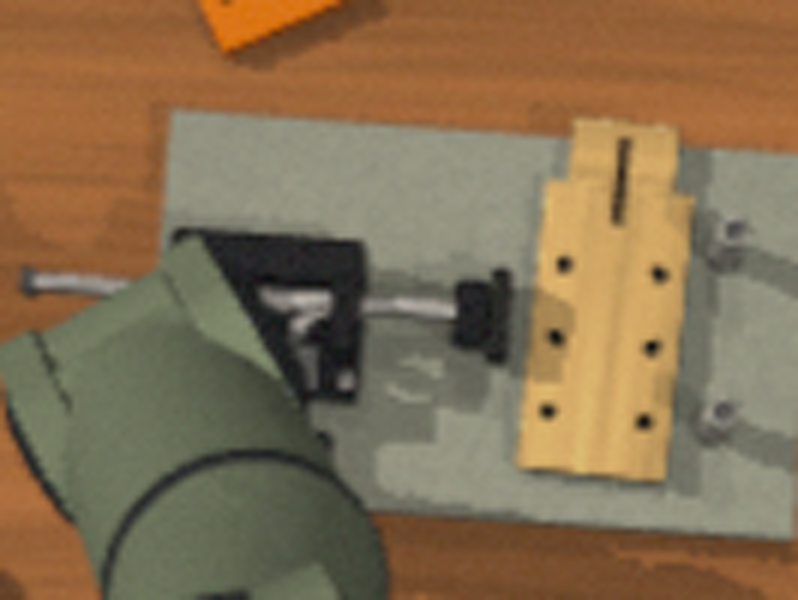

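Request:
{"op": "arm_command", "data": {"commands": [{"dx": 0, "dy": -0.1, "dz": 0, "twist": 0}, {"dx": 0, "dy": -0.2, "dz": 0, "twist": 0}, {"dx": 0, "dy": -0.2, "dz": 0, "twist": 0}]}}

```text
clock: 16.9
position: [0.4841, 0.1871, 0.0451]
tool_rot: [1.213, 1.566, -1.967]
force: [-1.9, -4.8, 1.3]
grip_width: 0.07
```

Request:
{"op": "arm_command", "data": {"commands": [{"dx": 0, "dy": -0.1, "dz": 0, "twist": 0}, {"dx": 0, "dy": -0.2, "dz": 0, "twist": 0}, {"dx": 0, "dy": -0.2, "dz": 0, "twist": 0}]}}

```text
clock: 17.15
position: [0.4841, 0.1873, 0.045]
tool_rot: [1.236, 1.564, -1.945]
force: [-1.7, -13.4, 3.9]
grip_width: 0.0707
```

That's the end stop, at y 0.1873 with the force up to 13 N. The arm gives about 5 N per mm, which suits a gentle squeeze. The jaw is still far off, so the second stroke is let out fully and squeeze.

Request:
{"op": "arm_command", "data": {"commands": [{"dx": 0, "dy": 0.9, "dz": 0, "twist": 0}, {"dx": 0, "dy": 1.8, "dz": 0, "twist": 0}, {"dx": 0, "dy": 2.7, "dz": 0, "twist": 0}, {"dx": 0, "dy": 2.8, "dz": 0, "twist": 0}, {"dx": 0, "dy": 2.8, "dz": 0, "twist": 0}, {"dx": 0, "dy": 2.2, "dz": 0, "twist": 0}, {"dx": 0, "dy": 1.6, "dz": 0, "twist": 0}, {"dx": 0, "dy": 1.0, "dz": 0, "twist": 0}, {"dx": 0, "dy": 0.5, "dz": 0, "twist": 0}, {"dx": 0, "dy": 0.1, "dz": 0, "twist": 0}, {"dx": 0, "dy": -0.1, "dz": 0, "twist": 0}, {"dx": 0, "dy": -0.1, "dz": 0, "twist": 0}]}}

```text
clock: 18.15
position: [0.4831, 0.1872, 0.0446]
tool_rot: [1.115, 1.56, -2.067]
force: [-4.1, -12.1, 3.4]
grip_width: 0.0705
```

Run:
```python
from mv import *
t=grab('top','t15')
crop(t,180,120,133,100,6,"t15c")
print(sensors.observe()['force'],sensors.observe()['position'])
```

```text
[ -3.64972052 -13.15809767   3.80977054] [0.48310845 0.18726222 0.04463468]
```

View pics/t15c.png

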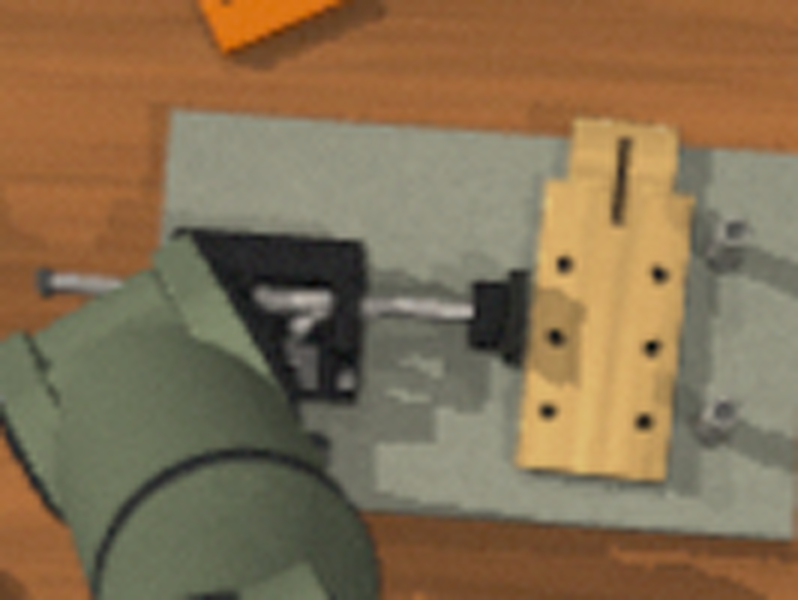

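Run:
```python
from h import *
from m import px
bp=np.array([.5697,.0397,-.0373])
c,s=np.cos(bp[2]),np.sin(bp[2])
for q,z in (((693,197),.048),((665,480),.048),((546,180),.048),((518,468),.048),((525,272),.078),((527,365),.078),((507,270),.078)):
    u=px(180,120,6,[q])[0]; w=back('top',*u,z)[:2]-bp[:2]; print(q,(c*w[0]+s*w[1]).round(4),(-s*w[0]+c*w[1]).round(4))
```

```text
(693, 197) 0.077 -0.1145
(665, 480) -0.0842 -0.1083
(546, 180) 0.081 -0.031
(518, 468) -0.0831 -0.0259
(525, 272) 0.0229 -0.0222
(527, 365) -0.0287 -0.0267
(507, 270) 0.0234 -0.0122
```

From the measurement, about 15–17 mm of bar travel is left, so stroke 3 is safe as a full stroke.

Request:
{"op": "arm_command", "data": {"commands": [{"dx": 0, "dy": 0.9, "dz": 0, "twist": 0}, {"dx": 0, "dy": 1.8, "dz": 0, "twist": 0}, {"dx": 0, "dy": 2.7, "dz": 0, "twist": 0}, {"dx": 0, "dy": 2.8, "dz": 0, "twist": 0}, {"dx": 0, "dy": 2.8, "dz": 0, "twist": 0}, {"dx": 0, "dy": 2.2, "dz": 0, "twist": 0}, {"dx": 0, "dy": 1.6, "dz": 0, "twist": 0}, {"dx": 0, "dy": 1.1, "dz": 0, "twist": 0}, {"dx": 0, "dy": 0.6, "dz": 0, "twist": 0}, {"dx": 0, "dy": 0.2, "dz": 0, "twist": 0}, {"dx": 0, "dy": -0.1, "dz": 0, "twist": 0}, {"dx": 0, "dy": -0.1, "dz": 0, "twist": 0}]}}

```text
clock: 19.2
position: [0.4822, 0.1872, 0.0442]
tool_rot: [1.063, 1.556, -2.12]
force: [-4.5, -12.0, 4.2]
grip_width: 0.0706
```

Run:
```python
from mv import *
t=grab('top','t16'); s=grab('scene','s16')
crop(t,180,120,133,100,6,"t16c");crop(s,200,130,130,130,6,"s16c")
print(sensors.observe()['force'],sensors.observe()['position'])
```

```text
[ -4.23249162 -11.81360513   2.64142803] [0.48217133 0.18724359 0.04423728]
```

View pics/t16c.png

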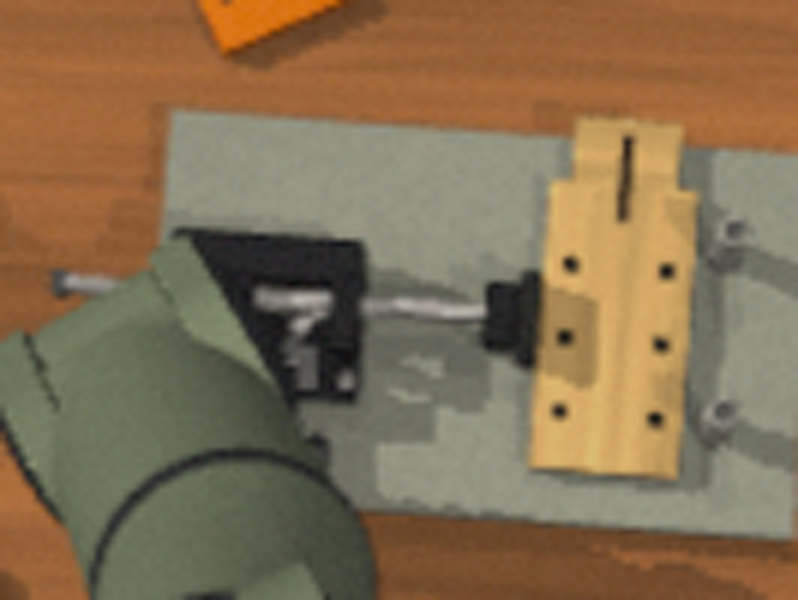

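View pics/s16c.png

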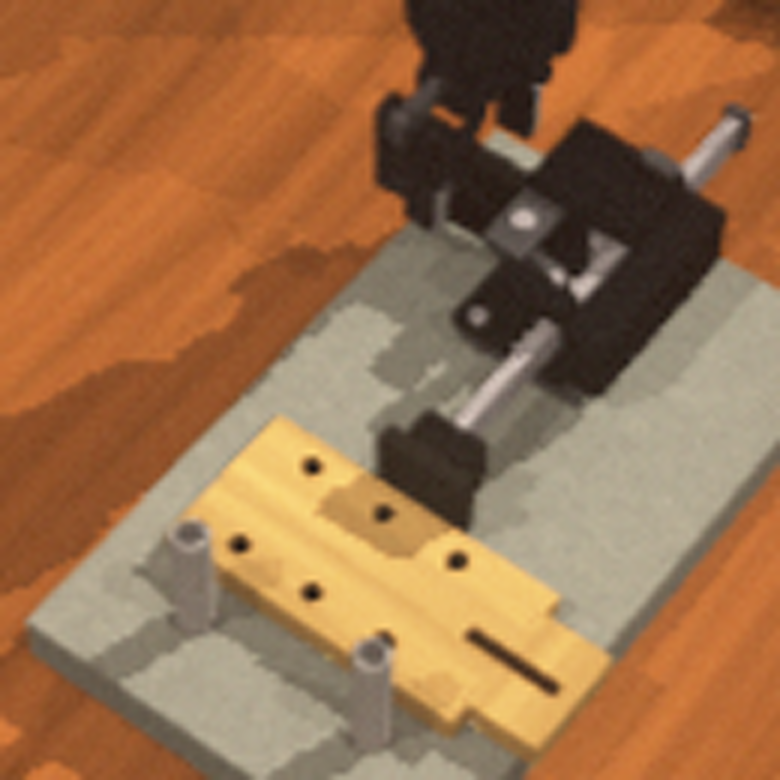

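The blank has squared up and moved about 7 mm, and roughly 9 mm remain. In stroke 4 I'll stop short and check the force before finishing.

Request:
{"op": "arm_command", "data": {"commands": [{"dx": 0, "dy": 0.9, "dz": -0.1, "twist": 0}, {"dx": 0, "dy": 1.8, "dz": -0.2, "twist": 0}, {"dx": -0.1, "dy": 2.7, "dz": -0.2, "twist": 0}, {"dx": -0.1, "dy": 2.8, "dz": -0.2, "twist": 0}, {"dx": -0.1, "dy": 2.8, "dz": -0.2, "twist": 0}, {"dx": -0.1, "dy": 2.2, "dz": -0.2, "twist": 0}, {"dx": -0.1, "dy": 1.6, "dz": -0.2, "twist": 0}, {"dx": -0.1, "dy": 1.1, "dz": -0.2, "twist": 0}, {"dx": -0.1, "dy": 0.8, "dz": -0.2, "twist": 0}, {"dx": -0.1, "dy": 0.6, "dz": -0.2, "twist": 0}, {"dx": -0.1, "dy": 0.6, "dz": -0.2, "twist": 0}]}}

```text
clock: 20.22
position: [0.483, 0.1819, 0.045]
tool_rot: [0.993, 1.555, -2.189]
force: [-2.8, -4.9, 0.4]
grip_width: 0.0703
```

Request:
{"op": "arm_command", "data": {"commands": [{"dx": 0, "dy": -0.1, "dz": 0, "twist": 0}, {"dx": 0, "dy": -0.2, "dz": 0, "twist": 0}, {"dx": 0, "dy": -0.2, "dz": 0, "twist": 0}]}}

```text
clock: 20.47
position: [0.4829, 0.1846, 0.0449]
tool_rot: [0.99, 1.554, -2.191]
force: [-0.9, -5.3, 1.8]
grip_width: 0.0702
```

Request:
{"op": "arm_command", "data": {"commands": [{"dx": 0, "dy": -0.1, "dz": 0, "twist": 0}, {"dx": 0, "dy": -0.2, "dz": 0, "twist": 0}, {"dx": 0, "dy": -0.2, "dz": 0, "twist": 0}]}}

```text
clock: 20.72
position: [0.483, 0.187, 0.0448]
tool_rot: [1.012, 1.554, -2.169]
force: [0.1, -5.8, 3.8]
grip_width: 0.0703
```

Request:
{"op": "arm_command", "data": {"commands": [{"dx": 0, "dy": -0.1, "dz": 0, "twist": 0}, {"dx": 0, "dy": -0.2, "dz": 0, "twist": 0}, {"dx": 0, "dy": -0.2, "dz": 0, "twist": 0}]}}

```text
clock: 20.97
position: [0.483, 0.1871, 0.0447]
tool_rot: [1.063, 1.55, -2.119]
force: [1.1, -17.7, 5.7]
grip_width: 0.0707
```

Run:
```python
from mv import *
t=grab('top','t17'); s=grab('scene','s17')
crop(t,180,120,133,100,6,"t17c");crop(s,200,130,130,130,6,"s17c")
print(sensors.observe()['force'],sensors.observe()['position'])
```

```text
[  1.44934424 -18.31394698   4.54290835] [0.4830538  0.18716015 0.04470359]
```

View pics/t17c.png

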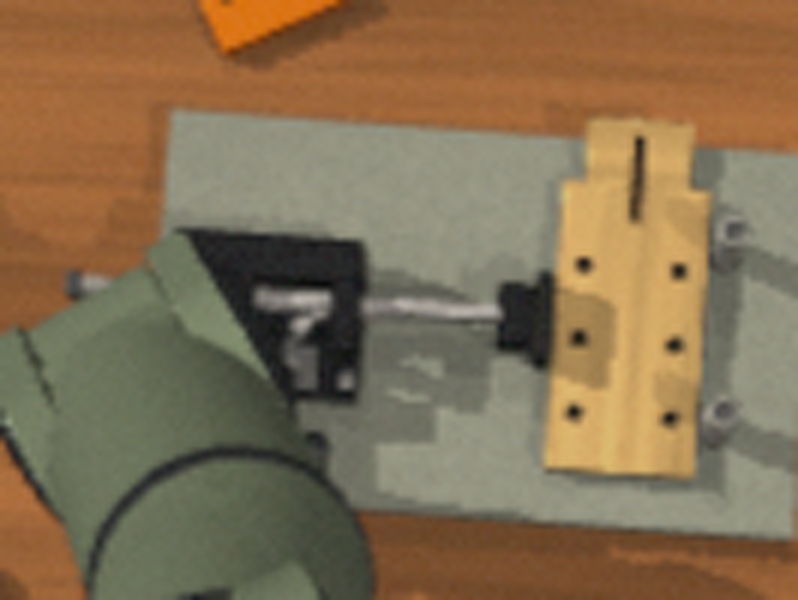

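View pics/s17c.png

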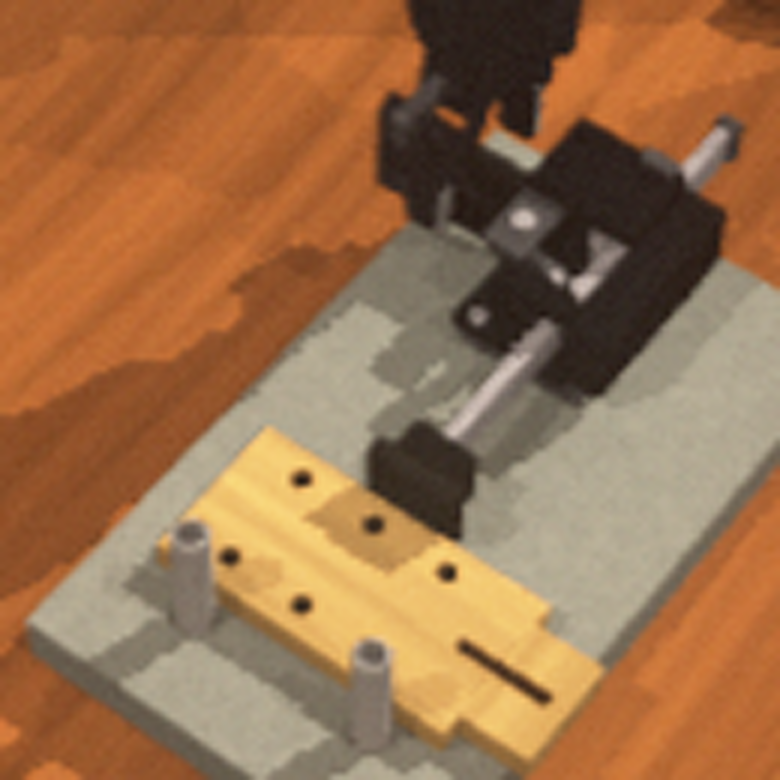

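The blank is nearly at both dogs with the trigger at its end stop, so there is no clamping force yet. For stroke 5 I'll let the trigger out fully, then squeeze in small steps.

Request:
{"op": "arm_command", "data": {"commands": [{"dx": 0, "dy": 0.9, "dz": -0.1, "twist": 0}, {"dx": 0, "dy": 1.8, "dz": -0.1, "twist": 0}, {"dx": 0, "dy": 2.7, "dz": -0.1, "twist": 0}, {"dx": 0, "dy": 2.8, "dz": -0.1, "twist": 0}, {"dx": 0, "dy": 2.8, "dz": -0.1, "twist": 0}, {"dx": 0, "dy": 2.8, "dz": -0.1, "twist": 0}, {"dx": 0, "dy": 2.4, "dz": -0.1, "twist": 0}, {"dx": 0, "dy": 2.1, "dz": -0.1, "twist": 0}, {"dx": 0, "dy": 1.8, "dz": -0.1, "twist": 0}, {"dx": 0, "dy": 1.8, "dz": -0.1, "twist": 0}]}}

```text
clock: 21.9
position: [0.4828, 0.1697, 0.0448]
tool_rot: [1.032, 1.55, -2.149]
force: [-2.4, -3.9, 1.3]
grip_width: 0.0707
```

Request:
{"op": "arm_command", "data": {"commands": [{"dx": 0, "dy": -0.1, "dz": 0, "twist": 0}, {"dx": 0, "dy": -0.1, "dz": 0, "twist": 0}]}}

```text
clock: 22.07
position: [0.4826, 0.1706, 0.0447]
tool_rot: [1.027, 1.549, -2.154]
force: [-2.4, -4.2, 1.8]
grip_width: 0.0704
```

Request:
{"op": "arm_command", "data": {"commands": [{"dx": 0, "dy": -0.1, "dz": 0, "twist": 0}, {"dx": 0, "dy": -0.1, "dz": 0, "twist": 0}]}}

```text
clock: 22.23
position: [0.4824, 0.1714, 0.0447]
tool_rot: [1.025, 1.548, -2.156]
force: [-1.9, -5.3, 3.7]
grip_width: 0.0704
```

Request:
{"op": "arm_command", "data": {"commands": [{"dx": 0, "dy": -0.1, "dz": 0, "twist": 0}, {"dx": 0, "dy": -0.1, "dz": 0, "twist": 0}]}}

```text
clock: 22.4
position: [0.4822, 0.1722, 0.0446]
tool_rot: [1.021, 1.547, -2.16]
force: [-3.1, -5.4, 3.4]
grip_width: 0.07
```

Request:
{"op": "arm_command", "data": {"commands": [{"dx": 0, "dy": -0.1, "dz": 0, "twist": 0}, {"dx": 0, "dy": -0.1, "dz": 0, "twist": 0}]}}

```text
clock: 22.57
position: [0.4821, 0.1727, 0.0446]
tool_rot: [1.022, 1.546, -2.159]
force: [-1.4, -5.8, 2.8]
grip_width: 0.0705
```

Request:
{"op": "arm_command", "data": {"commands": [{"dx": 0, "dy": -0.1, "dz": 0, "twist": 0}, {"dx": 0, "dy": -0.1, "dz": 0, "twist": 0}]}}

```text
clock: 22.73
position: [0.482, 0.1732, 0.0446]
tool_rot: [1.032, 1.545, -2.15]
force: [-2.2, -7.0, 3.7]
grip_width: 0.0707
```

Request:
{"op": "arm_command", "data": {"commands": [{"dx": 0, "dy": -0.1, "dz": 0, "twist": 0}, {"dx": 0, "dy": -0.1, "dz": 0, "twist": 0}]}}

```text
clock: 22.9
position: [0.482, 0.1734, 0.0446]
tool_rot: [1.042, 1.544, -2.141]
force: [-1.5, -8.5, 3.2]
grip_width: 0.0706
```

Request:
{"op": "arm_command", "data": {"commands": [{"dx": 0, "dy": -0.1, "dz": 0, "twist": 0}, {"dx": 0, "dy": -0.1, "dz": 0, "twist": 0}]}}

```text
clock: 23.07
position: [0.4819, 0.1735, 0.0445]
tool_rot: [1.052, 1.543, -2.131]
force: [-0.7, -8.0, 2.9]
grip_width: 0.0705
```

The position stalls at y 0.1735 while the force rises, so the blank looks pinched. Checking in pictures.

Run:
```python
from mv import *
t=grab('top','t18'); s=grab('scene','s18')
crop(t,265,130,60,90,6,"t18c");crop(s,200,130,130,130,6,"s18c")
print(sensors.observe()['force'],sensors.observe()['position'])
```

```text
[-1.8447464  -8.9166683   2.83149061] [0.48194905 0.17355149 0.04451091]
```

View pics/t18c.png

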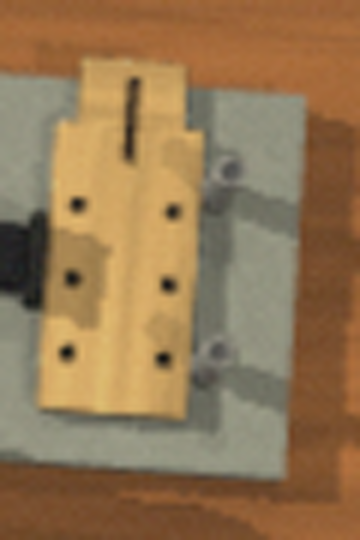

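View pics/s18c.png

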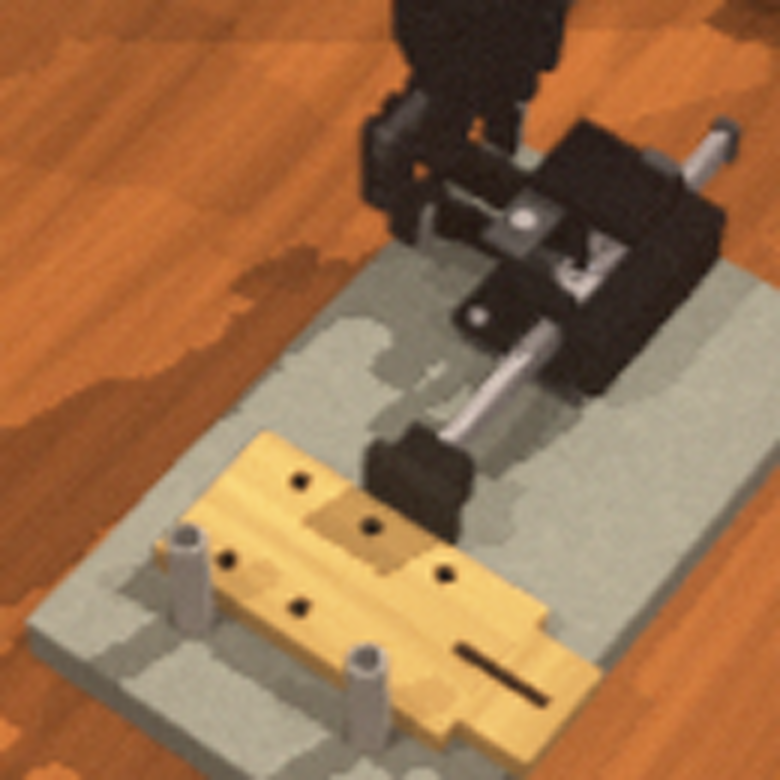

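Both dog tops have leaned back slightly in their holes, near from (190,533) to (186,538) and far from (371,652) to (366,659). So the blank bears on both. I'll bring the push up to about 13–15 N.

Request:
{"op": "arm_command", "data": {"commands": [{"dx": 0, "dy": -0.15, "dz": 0, "twist": 0}, {"dx": 0, "dy": -0.2, "dz": 0, "twist": 0}, {"dx": 0, "dy": -0.2, "dz": 0, "twist": 0}]}}

```text
clock: 23.42
position: [0.4818, 0.1743, 0.0444]
tool_rot: [1.06, 1.541, -2.124]
force: [-2.3, -10.8, 4.3]
grip_width: 0.0705
```

Run:
```python
from mv import *
for i in range(3):
    imaging.grab_frame('top'); o=sensors.observe(); print(o['clock'],o['force'].round(1),o['position'].round(4),o['moment'].round(2))
```

```text
23.4667 [-1.8 -9.9  4.1] [0.4818 0.1743 0.0444] [-2.06  0.4  -0.06]
23.5167 [ -2.6 -10.9   4.6] [0.4818 0.1743 0.0444] [-2.08  0.36 -0.06]
23.5667 [-1.3 -9.7  4.3] [0.4818 0.1743 0.0444] [-2.03  0.37 -0.08]
```

Request:
{"op": "arm_command", "data": {"commands": [{"dx": 0, "dy": -0.2, "dz": 0, "twist": 0}, {"dx": 0, "dy": -0.25, "dz": 0, "twist": 0}, {"dx": 0, "dy": -0.25, "dz": 0, "twist": 0}]}}

```text
clock: 23.82
position: [0.4817, 0.1752, 0.0443]
tool_rot: [1.071, 1.539, -2.114]
force: [-2.0, -12.3, 5.5]
grip_width: 0.0703
```

Run:
```python
from mv import *
for i in range(3):
    imaging.grab_frame('top'); o=sensors.observe(); print(o['clock'],o['force'].round(1),o['position'].round(4),o['moment'].round(2))
```

```text
23.8667 [ -1.1 -12.8   4.6] [0.4817 0.1752 0.0443] [-2.52  0.31 -0.09]
23.9167 [ -1.2 -12.2   4.4] [0.4817 0.1751 0.0443] [-2.48  0.34 -0.05]
23.9667 [ -2.7 -12.1   6.7] [0.4817 0.1751 0.0443] [-2.44  0.38 -0.06]
```

Request:
{"op": "arm_command", "data": {"commands": [{"dx": 0, "dy": -0.2, "dz": 0, "twist": 0}, {"dx": 0, "dy": -0.25, "dz": 0, "twist": 0}, {"dx": 0, "dy": -0.25, "dz": 0, "twist": 0}, {"dx": 0, "dy": -0.25, "dz": 0, "twist": 0}]}}

```text
clock: 24.3
position: [0.4816, 0.1758, 0.0442]
tool_rot: [1.084, 1.536, -2.103]
force: [-2.0, -13.9, 5.3]
grip_width: 0.0703
```

Run:
```python
from mv import *
from m import px
t=grab('top','t19'); s=grab('scene','s19')
crop(t,180,120,133,100,6,"t19c");crop(s,200,130,130,130,6,"s19c")
for i in range(8):
    imaging.grab_frame('top'); o=sensors.observe(); print(round(o['clock'],2),o['force'].round(1),o['position'].round(4))
```

```text
24.45 [ -1.6 -13.2   5.8] [0.4816 0.1758 0.0442]
24.5 [ -2.  -14.1   6.8] [0.4816 0.1758 0.0442]
24.55 [ -1.9 -13.7   4.9] [0.4816 0.1757 0.0442]
24.6 [ -1.5 -13.8   6.3] [0.4817 0.1757 0.0442]
24.65 [ -1.5 -12.8   6.7] [0.4816 0.1757 0.0442]
24.7 [ -0.8 -14.1   5.7] [0.4816 0.1757 0.0442]
24.75 [ -1.7 -13.7   5.6] [0.4816 0.1757 0.0442]
24.8 [ -1.  -13.7   5.9] [0.4816 0.1757 0.0442]
```

View pics/t19c.png

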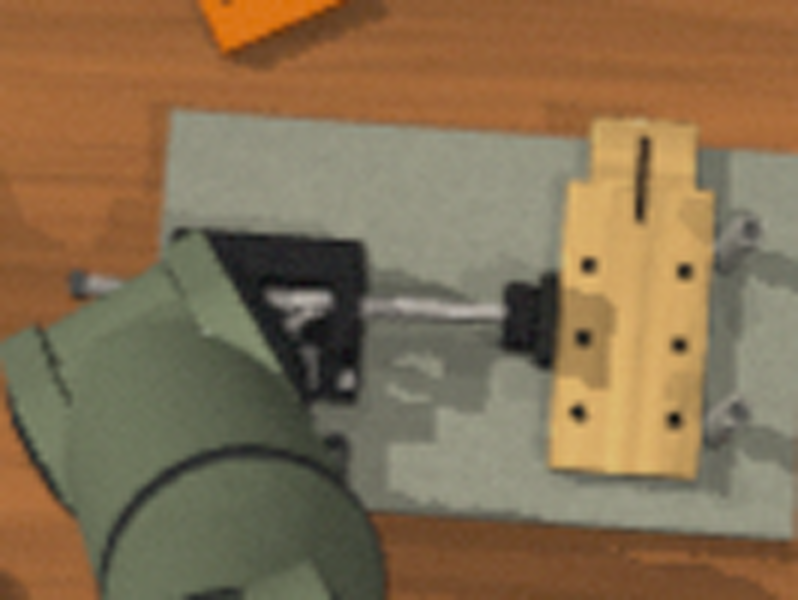

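View pics/s19c.png

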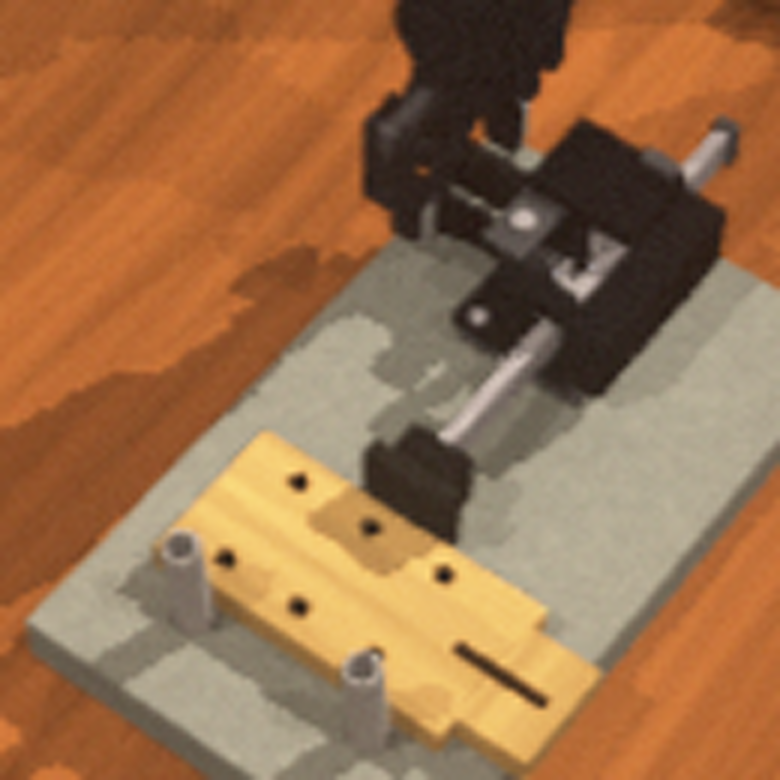

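View pics/s19.png

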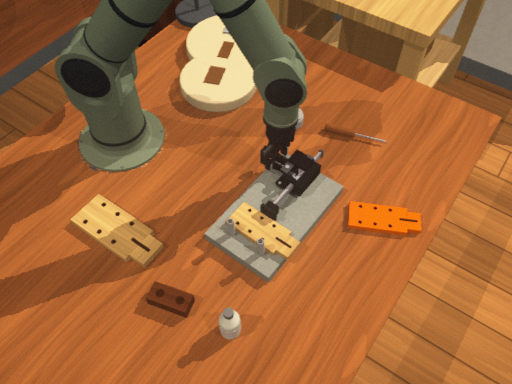

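The pinch is confirmed. The blank's edge sits at about y -0.127 m in the board's frame at both ends, matching dog faces at -0.1255 plus slack. The push is steady at 13.7 N (jaw about 20 N), well short of the trigger's end stop. I'm handing in.

```bash
python3 -c "
from workcell import order,sensors
print(order.job_done()); o=sensors.observe(); print(o['clock'],o['force'])"
```

```text
the job is handed in; nothing more can be done
None
the job is handed in; nothing more can be done
```

I put both dogs in their holes and let go, then pumped the trigger with one finger: four full strokes and a gentle fifth. I handed the job in at about 25 s with the trigger still held squeezed.

**Last checks before hand-in:**
- **Squeeze:** the push on the trigger was steady at about 13.7 N for the last half second. By the rule given, that is about 20 N at the jaw. The trigger was about 11 mm short of its end stop.
- **Blank:** it lies flat in the pictures, and its front edge is level at both dogs, at about y -127 mm in the board's frame. Both dogs lean back slightly in their hole clearance, which shows they both carry load.
- **Hand:** it was off the jaw, the blank and the dogs. The bottle, tin and screwdriver were not touched.

**Disagreements and limits:**
- The two cameras disagreed by about 2–4 mm, so I used their mean, and both dogs went in without force.
- One move call was refused because I left a value out; nothing moved.
- The tool ended tilted by about 0.03 rad, and the wrist showed about 5 N of upward force that I did not trace further.
- The sensor could not be read after hand-in, so I could not see the force during that last second.

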